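# Set up the brew bar for a tasting round

### The arm

A 6-joint arm with a two-finger parallel gripper is mounted at the origin on the work surface. World frame = base frame: x ahead of the robot, y to its left, z up, the work surface at z = 0. Lengths are in m, angles in rad, forces in N, time in s.
With the tool pointing down it reaches from about 0.275 to 0.775 m from the base axis. Payload 14.6 kg.
Tool frame: the origin (TCP) lies on the centre line of the jaws, within the pads' length; the fingertips stand 17 mm ahead of it and the grasp point (between the pads) lies 2 mm behind it; z points along the fingers, y is the direction in which the jaws open and shut (so a half turn about z gives the same grasp; the last joint's range is limited). The gripper opens to 85 mm and grips with 20 to 120 N. Pads are 22 mm wide; open, the fingers measure 114 mm over their backs; the gripper's body (76 mm by 85 mm) begins 54 mm behind the grasp point. The pads swing forward as they close: fully open they stand 13 mm farther back than shut.
Start: joints at [-1.289, 0.263, -0.048, 1.259, 0, 1.415], TCP at [0.222, -0.476, 0.248] pointing down, gripper open.
Joint ranges: [-2.65, 2.65], [-0.89, 1.7], [-1.18, 1.37], [-2.13, 2.11], [-1.35, 1.29], [-3.14, 3.14]. Speed limits (rad/s): [1.89, 1.89, 2.57, 2.79, 3.14, 3.14].

### API

Orientations are given as a rotation vector (axis times angle).
In Python, from rig import arm, eyes, hand_in gives the robot as it stands. The module is installed in compiled form; this text tells all that it offers.
- The arm moves only by the tool apply_moves, never from a script. Its argument "steps" is a list that holds one entry, the list of rows, each a list of 7 numbers: the shift along the tool's x, y, z in mm, then the turn, a rotation vector about the tool's x, y, z in degrees, then the gripper command: -1 is fully open, 1 is shut, values between are in proportion. In form: [[[tx, ty, tz, ax, ay, az, grip], ...]]. A call has 1 to 20 rows; each row shifts and turns the pose as measured when the row begins, along the tool's axes as they then stand; what a row does not reach is not made up. A row lasts 1/10 s, in which the tool goes at most 50 mm and 8.59 degrees, less where a joint would pass 70% of its speed; a pose out of reach is approached as far as the arm can. A call is refused whole if a number of a shift passes 50 or a number of a turn 8.59, either way. A call with a gripper value outside its range is refused whole. The fingers move at their own pace and stop on an object; "squeeze" is the grip in N (left out, the last holds). Time passes only in rows, so rows that do not move let the fingers close. It gives the time, the measured TCP pose, the force and the opening at its end, in the units of the state.
- arm.get_state(): the state, without advancing time (a new reading comes with each control period).
- eyes.read_camera(name): name is "scene" or "top" or "wrist"; returns a dict with "color" (420x560x3 uint8, red, green, blue), "fx", "fy", "cx", "cy" (pixels), "camera_from_world" (4x4, takes a point from world to camera coordinates); the wrist camera has in their place "T_tool_cam" (4x4, takes a point from camera to tool coordinates, whose origin is the TCP and whose axes are the flange's). Camera axes: x right, y down, z forward; pixel columns grow to the right and rows downward; lengths in m; the calibration is good to about 2 mm. A picture is of the moment at which its call begins: read the wrist's pose just before it. There is no depth.
- hand_in(): hands the job in, once; it reports no verdict.
The state is a dict: "time_s": time; "joints": joint angles; "joint_velocities": joint speeds; "tau": joint torques, N m; "tcp_pos": TCP position; "eef_rot": TCP orientation; "force": force on the tool from outside, world axes, zero at the start; "moment": the same for the moment, N m; "finger_gap": finger opening in m.
Only numpy, scipy, OpenCV 4.12 (cv2) and the standard library are available. Lean on these libraries where they do the work, as an engineer would, in place of code of your own. Each camera call takes 0.05 s, during which the arm holds its last target. There are 200 camera calls.

### The job

Set up the brew bar in the coffee truck for a tasting round: stand the glass carafe in the middle of the scale's weighing plate with the coffee press standing centred on its mouth, and only then press the scale's tare key fully down. Stand the milk jug to the left of the scale with its handle pointing to the front, and the bean canister to the right of the scale, each on the counter level with the middle of the weighing plate and about 3 cm clear of the scale; and put every white tasting cup that is out up on the narrow hatch ledge, upright in a row between the sugar jar and the spoon pot, the whole foot on the board and a clear gap on either side of each cup. Put the cups, carafe and press down gently without dropping them or knocking them over, and leave all other things where they are.

Things in the scene. Friction and masses are not known exactly. Their poses are not given: they have to be found in the camera images.
- scale: Black electronic brewing scale, fixed to the counter: housing 190 (x) x 130 (y) x 24 mm high, origin at the centre of its underside. Its own -x is the front (key panel, towards the robot), +y its left side, -y its right side; left, right and front in this task are the scale's own. A square steel weighing plate 122 x 122 mm, its top 30 mm above the counter, is centred 30 mm behind the origin (x = +30, y = 0). Its yaw varies by about 0.2 rad.
- scale_plate (a point): Centre of the top face of the weighing plate, 30 mm above the counter; same axes as the scale.
- tare_top (a point): Centre of the top of the tare key, a round grey push key 22 mm across in a black collar 38 mm across, at the front left of the scale's panel, its top 44 mm above the counter (collar top 36 mm). It moves straight down.
- tare (a joint): Travel of the tare key: 0 up, 0.004 m fully down; sprung, about 4 N holds it fully down; it counts as pressed beyond 0.0032 m.
- ledge_top (a point): Centre of the top face of the hatch ledge: a fixed wooden board 90 mm deep (its x) x 430 mm long (its y) x 20 mm thick on two brackets, top 110 mm above the counter, open beneath, towards the back of the counter. Axes: x across the board (away from the robot), y along it.
- sugar_mid (a point): Sugar jar on the ledge: glass with a steel lid, 73 mm diameter, 92 mm high; point on its axis 45 mm above its foot. Near one end of the ledge (either end), about 170 mm from its middle; its axes are about those of the ledge. Leave it where it is.
- spoonpot_mid (a point): Spoon pot on the ledge: dark steel pot 70 mm diameter, 80 mm high, with three spoons standing up to about 150 mm; point on its axis 40 mm above its foot. Near the other end of the ledge; axes about those of the ledge. Leave it where it is.
- cup1_mid (a point): White ceramic tasting cup without a handle, an open tumbler 90 mm high, 54 mm diameter at the foot and 60 mm at the rim, wall 4 mm, 160 g; point on its axis half-way up (45 mm). One to three of cup1, cup2, cup3 are out; absent ones read None.
- cup2_mid (a point): White ceramic tasting cup without a handle, an open tumbler 90 mm high, 54 mm diameter at the foot and 60 mm at the rim, wall 4 mm, 160 g; point on its axis half-way up (45 mm). One to three of cup1, cup2, cup3 are out; absent ones read None.
- cup3_mid (a point): White ceramic tasting cup without a handle, an open tumbler 90 mm high, 54 mm diameter at the foot and 60 mm at the rim, wall 4 mm, 160 g; point on its axis half-way up (45 mm). One to three of cup1, cup2, cup3 are out; absent ones read None.
- carafe_mid (a point): Glass carafe without a handle, 110 mm high, wall 4 mm, 260 g: body 84 mm diameter up to 42 mm, shoulder narrowing to a straight neck 63 mm diameter from 64 mm up to the open rim, wooden collar 65 mm diameter round the neck from 66 to 99 mm. Point on its axis half-way up (55 mm).
- press_mid (a point): Coffee press chamber: smoky tube 58 mm diameter (black lip 61 mm at its open top), standing on a flat black flange 92 mm diameter, 6 mm thick; 125 mm high in all, 180 g. The flat flange stands on the carafe's rim. Point on its axis half-way up (62.5 mm).
- canister_mid (a point): Bean canister: squat plain steel cylinder with a wooden lid, 64 mm diameter, 80 mm high, 320 g, most of its weight low down. Point on its axis half-way up (40 mm).
- jug_mid (a point): Steel milk jug with a heavy bottom, 90 mm high, 250 g: body 74 mm diameter up to 42 mm, narrowing to a straight neck 62 mm diameter from 60 mm up to the open rim. A bar handle sticks out 69 mm from the axis along the jug's own -x, from 18 to 80 mm up; a small lip along +x. Point on its axis half-way up (45 mm).
- jug_handle (a point): Middle of the jug's handle, 62 mm from the jug's axis, 50 mm above its foot.
- tamper: Coffee tamper standing on its 58 mm steel foot, wooden grip, 92 mm high, among the things to be placed; origin under its foot. Leave it.
- portafilter: Portafilter (36 mm radius basket, black handle to its own -x, 195 mm) lying near the robot, 48 mm high; origin under the basket. Leave it.
- syrup: Amber syrup bottle, 66 mm diameter, 200 mm high, behind the scale to the right; origin under its foot. Leave it.
- carton: Milk carton 70 x 70 x 190 mm, behind the scale; origin under its foot. Leave it.
- plunger: The press's plunger, 60 mm diameter, 131 mm high, standing far left; origin under its foot. Leave it.
- papercups: Stack of dark paper cups upside down, 84 mm diameter, 160 mm high, far left; origin under it. Leave it.

How it is judged:
On the way, in this order (a step that is already met when the one before it is completed fails the run):
1. the carafe stands in the middle of the weighing plate with the press standing centred on its mouth, released (x of carafe_mid in the frame of scale_plate between -0.015 and 0.015 m and y of carafe_mid in the frame of scale_plate between -0.015 and 0.015 m and z of carafe_mid in the frame of scale_plate between 0.047 and 0.063 m and angle between each of carafe_mid, press_mid's own z axis and vertical below 0.08 rad and horizontal distance between press_mid and carafe_mid below 0.012 m and z of press_mid in the frame of scale_plate between 0.164 and 0.181 m and linear speed of each of carafe, press below 0.03 m/s and contact force between the fingers and press below 0.1 N and contact force between the fingers and carafe below 0.1 N), for 0.2 s.
2. then the tare key is pressed fully down (value of joint tare above 0.0032 m), for 0.05 s.
At the end, for the whole second after the job is handed in: Carafe within 15 mm of plate middle, press within 12 mm of carafe axis, key up; jug left, canister right of scale, 10-64 mm clear, within 27 mm of level with plate middle, handle to front (0.5 rad); cups on ledge within 18 mm of centre line, axes 64 mm apart, 68 from jar and pot; all upright, still (x of carafe_mid in the frame of scale_plate between -0.015 and 0.015 m and y of carafe_mid in the frame of scale_plate between -0.015 and 0.015 m and z of carafe_mid in the frame of scale_plate between 0.047 and 0.063 m and angle between each of carafe_mid, press_mid's own z axis and vertical below 0.08 rad and horizontal distance between press_mid and carafe_mid below 0.012 m and z of press_mid in the frame of scale_plate between 0.164 and 0.181 m and linear speed of each of carafe, press, jug, canister, cup1, cup2, cup3 below 0.03 m/s and x of jug_mid in the frame of scale between 0.003 and 0.057 m and y of jug_mid in the frame of scale between 0.112 and 0.166 m and height (world z) of jug_mid between 0.035 and 0.055 m and angle between each of jug_mid, canister_mid, cup1_mid, cup2_mid, cup3_mid's own z axis and vertical below 0.1 rad and angle between the x axis of jug_mid and the x axis of scale, either way round below 0.5 rad and x of jug_handle in the frame of scale below 0.03 m and x of canister_mid in the frame of scale between 0.003 and 0.057 m and y of canister_mid in the frame of scale between -0.161 and -0.107 m and height (world z) of canister_mid between 0.03 and 0.05 m and x of cup1_mid in the frame of ledge_top between -0.018 and 0.018 m and z of cup1_mid in the frame of ledge_top between 0.037 and 0.053 m and ((y of cup1_mid in the frame of sugar_mid below -0.068 m and y of cup1_mid in the frame of spoonpot_mid above 0.068 m) or (y of cup1_mid in the frame of spoonpot_mid below -0.068 m and y of cup1_mid in the frame of sugar_mid above 0.068 m)) and x of cup2_mid in the frame of ledge_top between -0.018 and 0.018 m and z of cup2_mid in the frame of ledge_top between 0.037 and 0.053 m and ((y of cup2_mid in the frame of sugar_mid below -0.068 m and y of cup2_mid in the frame of spoonpot_mid above 0.068 m) or (y of cup2_mid in the frame of spoonpot_mid below -0.068 m and y of cup2_mid in the frame of sugar_mid above 0.068 m)) and x of cup3_mid in the frame of ledge_top between -0.018 and 0.018 m and z of cup3_mid in the frame of ledge_top between 0.037 and 0.053 m and ((y of cup3_mid in the frame of sugar_mid below -0.068 m and y of cup3_mid in the frame of spoonpot_mid above 0.068 m) or (y of cup3_mid in the frame of spoonpot_mid below -0.068 m and y of cup3_mid in the frame of sugar_mid above 0.068 m)) and horizontal distance between cup1_mid and cup2_mid above 0.064 m and horizontal distance between each of cup1_mid, cup2_mid and cup3_mid above 0.064 m and value of joint tare below 0.001 m); the robot touches nothing.
It fails at once if a bystander (sugar jar, spoon pot, tamper, portafilter, bottle, carton, plunger, paper cups) is moved by more than 30 mm (distance of any of sugar_mid, spoonpot_mid, tamper, portafilter, syrup, carton, plunger, papercups from where it was at the start of the episode above 0.03 m).
It fails at once if a cup, the carafe or the press is tipped over (more than 0.9 rad) (angle between any of cup1_mid, cup2_mid, cup3_mid, carafe_mid, press_mid's own z axis and vertical above 0.9 rad).
It fails at once if a cup, the carafe or the press is dropped: moves faster than 0.6 m/s while the fingers do not hold it ((linear speed of cup1 above 0.6 m/s and contact force between the fingers and cup1 below 0.05 N) or (linear speed of cup2 above 0.6 m/s and contact force between the fingers and cup2 below 0.05 N) or (linear speed of cup3 above 0.6 m/s and contact force between the fingers and cup3 below 0.05 N) or (linear speed of carafe above 0.6 m/s and contact force between the fingers and carafe below 0.05 N) or (linear speed of press above 0.6 m/s and contact force between the fingers and press below 0.05 N)).
Of cup1, cup2, cup3 only 1 to 3 are there at a start; the rules pass over those that are not, and their reading is None.
At some moment in a run one of jug, canister may be knocked a few centimetres aside while the robot is not near it.
It also fails if it takes over 210 s, if anything falls off the work surface, if the arm or the gripper's body presses on something with over 40 N, if the wrist force passes 120 N, or if a joint passes its speed limit or range.

## Working session

There is one attempt and no reset: what is moved stays moved. The work goes in short steps, Python scripts to look and compute and a tool call to move; the robot and the scene stay as the last step left them, time stands still between calls to the robot, and variables do not carry over. Pictures are saved under pics/ and viewed, about 12 in all and at most 16, crops included, and the job is handed in when it is done.

Besides the shell and the picture viewer there is one more tool, called after "Request:" by a JSON object that holds its "api" and its "payload", one argument or row to a line. apply_moves: Moves the arm, as the interface text tells. Its arguments: {"type":"object","properties":{"steps":{"type":"array"},"squeeze":{"type":"number"}},"required":["steps"]}

```bash
mkdir -p pics; cat > h.py <<'E'
import numpy as np, cv2
from scipy.spatial.transform import Rotation as R
from rig import arm, eyes, hand_in
def cam(name):
    s=arm.get_state(); d=eyes.read_camera(name)
    K=np.array([[d['fx'],0,d['cx']],[0,d['fy'],d['cy']],[0,0,1]])
    if name=='wrist':
        T=np.eye(4);T[:3,:3]=R.from_rotvec(s['eef_rot']).as_matrix();T[:3,3]=s['tcp_pos']
        wc=T@np.array(d['T_tool_cam'])
    else: wc=np.linalg.inv(np.array(d['camera_from_world']))
    return d['color'],K,wc
def ray(K,wc,u,v,z):
    r=wc[:3,:3]@np.linalg.solve(K,[u,v,1.]); o=wc[:3,3]
    return o+r*(z-o[2])/r[2]
def proj(K,wc,p):
    c=np.linalg.inv(wc)@np.append(p,1); q=K@c[:3]; return q[:2]/q[2]
def save(n,img,s=1):
    cv2.imwrite('pics/'+n+'.png',cv2.resize(cv2.cvtColor(img,cv2.COLOR_RGB2BGR),None,fx=s,fy=s,interpolation=cv2.INTER_CUBIC))
E
python3 - <<'E'
from h import *
for n in('top','scene'):
    i,K,w=cam(n); save(n+'0',i,1.42); np.savez(n+'0.npz',i=i,K=K,w=w); print(n,K[0,0],w.round(3).tolist())
print(arm.get_state())
E
```

```text
top 504.04482808881505 [[0.011, -0.997, 0.071, 0.435], [-1.0, -0.012, -0.015, 0.088], [0.016, -0.071, -0.997, 1.477], [0.0, 0.0, 0.0, 1.0]]
scene 399.5918489663871 [[-0.128, 0.817, -0.562, 1.132], [0.992, 0.105, -0.073, 0.156], [-0.001, -0.567, -0.824, 0.967], [0.0, 0.0, 0.0, 1.0]]
{'time_s': 0.1, 'joints': array([-1.28932195e+00,  2.63495722e-01, -4.88246125e-02,  1.25937947e+00,
        4.77798147e-05,  1.41548745e+00]), 'joint_velocities': array([ 0.00118229, -0.00066766,  0.00217369, -0.00152859, -0.00099483,
       -0.0003147 ]), 'tau': array([ 3.11349548e-03, -6.38580322e+01,  3.85062540e+01,  1.00268464e-02,
       -1.75393438e-05, -5.80158684e-06]), 'tcp_pos': array([ 0.22203659, -0.47551875,  0.24788041]), 'eef_rot': array([-3.06608778e+00, -6.80460576e-01,  1.45595215e-05]), 'force': array([ 0.46998739, -0.93717045, -0.47414631]), 'moment': array([ 0.00206001,  0.01263708, -0.00567956]), 'finger_gap': 0.08540939499122326}
```

View pics/top0.png

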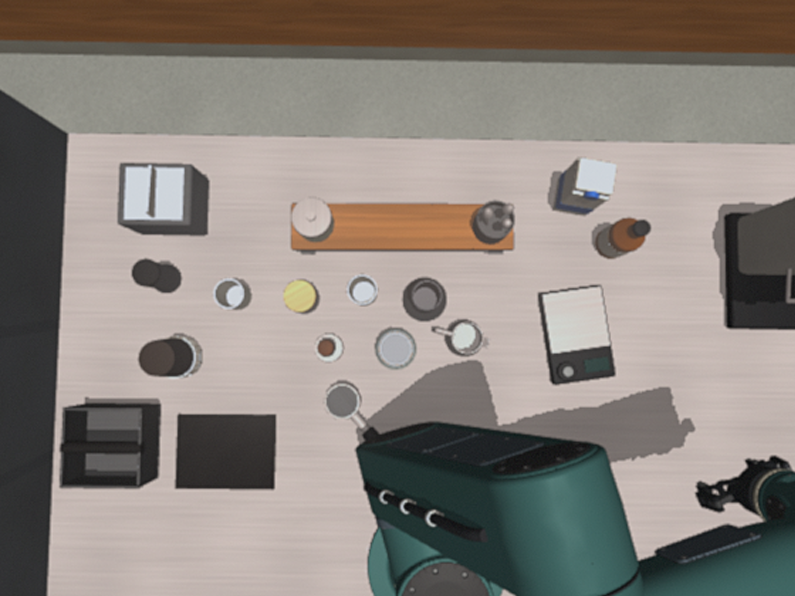

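View pics/scene0.png

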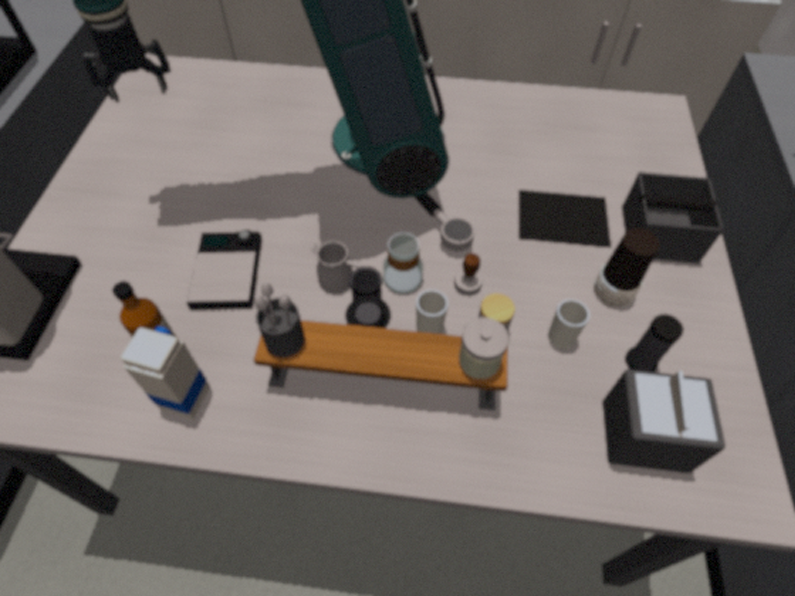

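Top view (1.42× scale): scale (578,333), carafe (395,348), press (425,298), jug (464,337) with its handle pointing left, canister with yellow lid (300,296), and two cups at (231,293) and (363,290). The ledge has the sugar jar on the left and the spoon pot on the right. The scene view confirms two cups.

```bash
python3 - <<'E'
from h import *
d=np.load('top0.npz'); i=d['i']
save('crop1',i[130:290,140:445],2.6)
E
```

```text
(no output)
```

View pics/crop1.png

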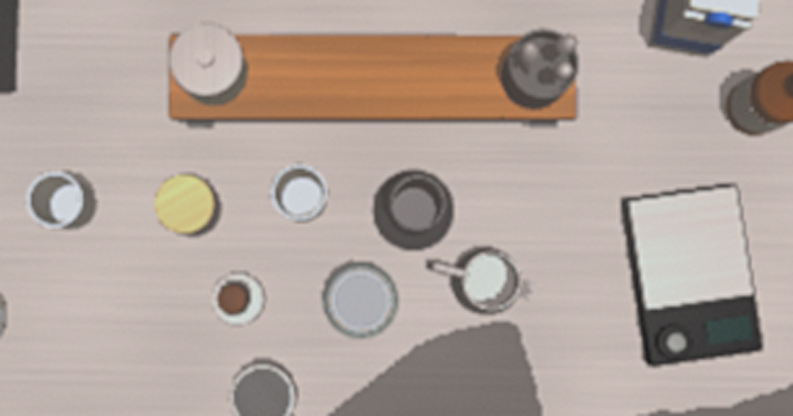

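```bash
python3 - <<'E'
from h import *
d=np.load('top0.npz');K,w=d['K'],d['w']
P=dict(cupA=(56,198,.09),cupB=(299,193,.09),can=(185,204,.08),pressfl=(413,209,.006),presslip=(414,203,.125),caraBody=(360,299,.03),carRim=(360,297,.11),jugrim=(491,277,.09),jugbody=(484,281,.03),handle=(432,265,.065),p1=(628,199,.03),p2=(737,185,.03),p3=(752,295,.03),p4=(644,310,.03),key=(677,342,.044),l1=(169,35,.11),l2=(576,37,.11),l3=(577,121,.11),l4=(169,119,.11),sug=(207,61,.202),pot=(541,67,.19),tamper=(233,297,.092),porta=(263,395,.048),h1=(622,199,.024),h2=(737,184,.024),h3=(762,350,.024),h4=(646,364,.024))
for k,(u,v,z) in P.items():
    p=ray(K,w,u/2.6+140-.3,v/2.6+130-.3,z); print(k,(p[:2]*1000).round(),round(np.hypot(*p[:2]),3))
E
```

```text
cupA [536. 411.] 0.675
cupB [544. 154.] 0.566
can [532. 276.] 0.599
pressfl [534.  30.] 0.535
presslip [533.  33.] 0.534
caraBody [433.  88.] 0.442
carRim [435.  88.] 0.444
jugrim [458. -50.] 0.46
jugbody [454. -49.] 0.457
handle [470.  11.] 0.47
p1 [ 547. -208.] 0.585
p2 [ 564. -330.] 0.653
p3 [ 442. -346.] 0.561
p4 [ 424. -226.] 0.48
key [ 390. -259.] 0.468
l1 [708. 292.] 0.766
l2 [ 712. -137.] 0.725
l3 [ 622. -138.] 0.637
l4 [619. 290.] 0.684
sug [664. 241.] 0.706
pot [665. -89.] 0.671
tamper [433. 222.] 0.487
porta [328. 192.] 0.38
h1 [ 547. -203.] 0.583
h2 [ 565. -332.] 0.656
h3 [ 381. -358.] 0.523
h4 [ 364. -229.] 0.43
```

```bash
cat >> h.py <<'E'
def plan(x,y,z,yaw):
    """yaw: world heading of tool x, deg, tool down. prints turn (tool rotvec, deg) then shift mm in target tool axes"""
    s=arm.get_state(); Rc=R.from_rotvec(s['eef_rot'])
    Rt=R.from_euler('z',yaw,degrees=True)*R.from_euler('x',180,degrees=True)
    dr=(Rc.inv()*Rt).as_rotvec(degrees=True); dp=np.array([x,y,z])-s['tcp_pos']*1000
    print('t',round(s['time_s'],1),'at',(s['tcp_pos']*1000).round(1),'turn',dr.round(1),'shift',Rt.inv().apply(dp).round(1),'gap',round(s['finger_gap']*1000,1),'F',s['force'].round(1),'j6',round(np.degrees(s['joints'][5])))
E
python3 -c "
from h import *
plan(457,-50,200,78)"
```

```text
t 0.1 at [ 222.  -475.5  247.9] turn [ -0.  -0. -53.] shift [465.1 141.4  47.9] gap 85.4 F [ 0.5 -0.9 -0.5] j6 81
```

Request:
{"api": "apply_moves", "payload": {
  "steps": [
    [[0,0,0,0,0,-7.6,-1],[0,0,0,0,0,-7.6,-1],[0,0,0,0,0,-7.6,-1],[0,0,0,0,0,-7.6,-1],[0,0,0,0,0,-7.6,-1],[0,0,0,0,0,-7.6,-1],[0,0,0,0,0,-7.6,-1],[38.8,11.8,3,0,0,0,-1],[38.8,11.8,3,0,0,0,-1],[38.8,11.8,3,0,0,0,-1],[38.8,11.8,3,0,0,0,-1],[38.8,11.8,3,0,0,0,-1],[38.8,11.8,3,0,0,0,-1],[38.8,11.8,3,0,0,0,-1],[38.8,11.8,3,0,0,0,-1],[38.8,11.8,3,0,0,0,-1],[38.8,11.8,3,0,0,0,-1],[38.8,11.8,3,0,0,0,-1],[38.8,11.8,3,0,0,0,-1]]
  ],
  "squeeze": 40
}}

```text
time_s: 2.0
tcp_pos: [0.4425, -0.0247, 0.2085]
eef_rot: [-2.399, -2.017, -0.004]
force: [0.9, 0.0, -0.5]
finger_gap: 0.0856
```

```bash
python3 - <<'E'
from h import *
plan(457,-50,200,78)
i,K,w=cam('wrist'); save('w1',i,1.42); np.savez('w1.npz',i=i,K=K,w=w); print(w.round(3).tolist(),K[0,0])
for n,p in dict(jugrim=(.457,-.050,.09),handle=(.470,.011,.065),press=(.533,.032,.125)).items(): print(n,proj(K,w,p)*1.42)
E
```

```text
t 2.0 at [442.5 -24.7 208.5] turn [-0.3 -0.4  2.1] shift [-21.7  19.4   8.5] gap 85.6 F [ 0.9  0.  -0.5] j6 86
[[0.985, -0.161, -0.059, 0.458], [-0.171, -0.934, -0.314, 0.057], [-0.004, 0.319, -0.948, 0.334], [0.0, 0.0, 0.0, 1.0]] 366.37001958406967
jugrim [433.0420181  342.76733034]
handle [437.32590633 212.15599095]
press [601.25590786 155.85187082]
```

View pics/w1.png

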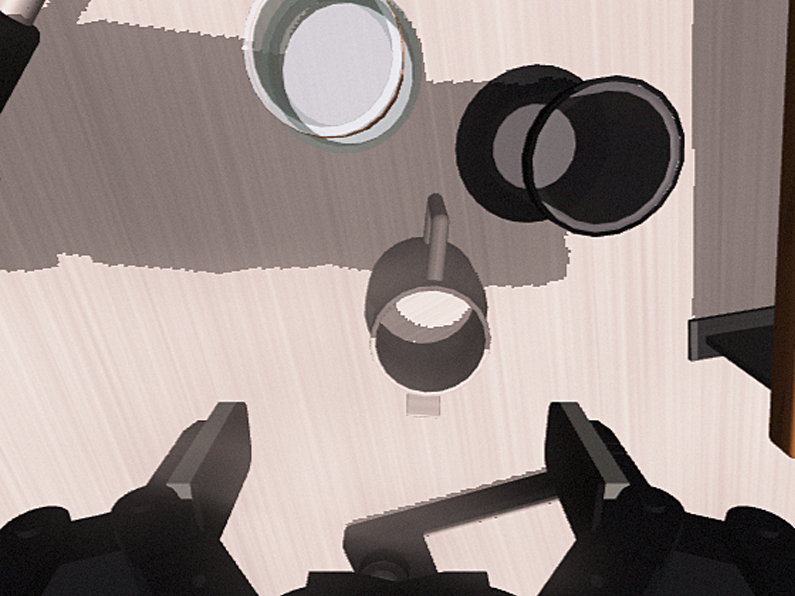

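The wrist picture shows the jug rim at (431,340) against a predicted (433,343), and the handle at (435,210), so the measurement holds. Next I descend.

Request:
{"api": "apply_moves", "payload": {
  "steps": [
    [[0,0,0,-0.3,-0.4,2.1,-1],[-11,10,4,0,0,0,-1],[-11,10,4,0,0,0,-1],[0,0,0,0,0,0,-1],[0,0,25,0,0,0,-1],[0,0,25,0,0,0,-1],[0,0,25,0,0,0,-1],[0,0,25,0,0,0,-1],[0,0,0,0,0,0,-1]]
  ]
}}

```text
time_s: 2.95
tcp_pos: [0.461, -0.0509, 0.095]
eef_rot: [-2.438, -1.979, -0.002]
force: [0.3, 0.3, 0.7]
finger_gap: 0.0854
```

```bash
python3 -c "
from h import *
plan(457,-50,66,78)"
```

```text
t 3.0 at [461.  -50.9  95. ] turn [-0.  -0.1  0.1] shift [ 0.1 -4.1 29. ] gap 85.4 F [0.3 0.3 0.7] j6 85
```

Request:
{"api": "apply_moves", "payload": {
  "steps": [
    [[0,-4,15,0,0,0,-1],[0,0,14,0,0,0,-1],[0,0,0,0,0,0,-1],[0,0,0,0,0,0,1],[0,0,0,0,0,0,1],[0,0,0,0,0,0,1],[0,0,0,0,0,0,1],[0,0,0,0,0,0,1],[0,0,0,0,0,0,1],[0,0,0,0,0,0,1],[0,0,0,0,0,0,1],[0,0,-10,0,0,0,1],[0,0,-20,0,0,0,1],[0,0,-20,0,0,0,1],[0,0,0,0,0,0,1]]
  ]
}}

```text
time_s: 4.45
tcp_pos: [0.4583, -0.0533, 0.1247]
eef_rot: [2.442, 1.976, 0.004]
force: [0.2, -0.3, -3.3]
finger_gap: 0.0606
```

```bash
python3 -c "
from h import *
plan(475,-140,110,188)"
```

```text
t 4.5 at [458.3 -53.3 124.7] turn [   0.2    0.  -110. ] shift [ -4.5 -88.1  14.7] gap 60.6 F [ 0.2 -0.3 -3.3] j6 85
```

Request:
{"api": "apply_moves", "payload": {
  "steps": [
    [[0,0,0,0,0,-7.9,1],[0,0,0,0,0,-7.9,1],[0,0,0,0,0,-7.9,1],[0,0,0,0,0,-7.9,1],[0,0,0,0,0,-7.9,1],[0,0,0,0,0,-7.9,1],[0,0,0,0,0,-7.9,1],[0,0,0,0,0,-7.9,1],[0,0,0,0,0,-7.9,1],[0,0,0,0,0,-7.9,1],[0,0,0,0,0,-7.9,1],[0,0,0,0,0,-7.9,1],[0,0,0,0,0,-7.9,1],[0,0,0,0,0,-7.9,1],[0,-29,0,0,0,0,1],[0,-29,0,0,0,0,1],[0,-29,0,0,0,0,1],[0,0,0,0,0,0,1]]
  ]
}}

```text
time_s: 6.25
tcp_pos: [0.4753, -0.139, 0.1157]
eef_rot: [0.368, -3.116, -0.007]
force: [0.8, 0.0, -2.8]
finger_gap: 0.0604
```

```bash
python3 -c "
from h import *
plan(475,-140,68,188)"
```

```text
t 6.2 at [ 475.3 -139.   115.7] turn [ 0.3 -0.2  5.5] shift [ 0.5 -0.9 47.7] gap 60.4 F [ 0.8  0.  -2.8] j6 -39
```

Request:
{"api": "apply_moves", "payload": {
  "steps": [
    [[0,0,0,0.3,0,5.5,1],[0,0,16,0,0,0,1],[0,0,16,0,0,0,1],[0,0,8,0,0,0,1],[0,0,4,0,0,0,1],[0,0,2,0,0,0,1],[0,0,0,0,0,0,1]]
  ]
}}

```text
time_s: 6.95
tcp_pos: [0.4747, -0.1383, 0.0699]
eef_rot: [0.209, -3.133, 0.003]
force: [0.3, -0.2, -2.7]
finger_gap: 0.0604
```

```bash
python3 -c "
from h import *
plan(475,-140,66,188)"
```

```text
t 7.0 at [ 474.7 -138.3   69.9] turn [-0.1 -0.1 -0.4] shift [-0.1 -1.8  3.9] gap 60.4 F [ 0.3 -0.2 -2.7] j6 -33
```

Request:
{"api": "apply_moves", "payload": {
  "steps": [
    [[0,0,2,0,0,0,1],[0,0,2,0,0,0,1],[0,0,0,0,0,0,1],[0,0,0,0,0,0,-1],[0,0,0,0,0,0,-1],[0,0,0,0,0,0,-1],[0,0,0,0,0,0,-1],[0,0,0,0,0,0,-1],[0,0,0,0,0,0,-1],[0,0,0,0,0,0,-1],[0,0,-20,0,0,0,-1],[0,0,-30,0,0,0,-1],[0,0,-40,0,0,0,-1],[0,0,-40,0,0,0,-1],[0,0,0,0,0,0,-1]]
  ]
}}

```text
time_s: 8.45
tcp_pos: [0.4743, -0.1371, 0.2033]
eef_rot: [0.211, -3.134, 0.004]
force: [0.8, -0.9, -0.1]
finger_gap: 0.0859
```

```bash
python3 - <<'E'
from h import *
plan(532,276,200,-90)
E
```

```text
t 8.4 at [ 474.3 -137.1  203.3] turn [ -0.1  -0.2 -82.3] shift [-413.1  -57.7    3.3] gap 85.9 F [ 0.8 -0.9 -0.1] j6 -33
```

Request:
{"api": "apply_moves", "payload": {
  "steps": [
    [[0,0,0,0,0,-8,-1],[0,0,0,0,0,-8,-1],[0,0,0,0,0,-8,-1],[0,0,0,0,0,-8,-1],[0,0,0,0,0,-8,-1],[0,0,0,0,0,-8,-1],[0,0,0,0,0,-8,-1],[0,0,0,0,0,-8,-1],[0,0,0,0,0,-8,-1],[0,0,0,0,0,-8,-1],[-42,-6,0,0,0,0,-1],[-42,-6,0,0,0,0,-1],[-42,-6,0,0,0,0,-1],[-42,-6,0,0,0,0,-1],[-42,-6,0,0,0,0,-1],[-42,-6,0,0,0,0,-1],[-42,-6,0,0,0,0,-1],[-42,-6,0,0,0,0,-1],[-42,-6,0,0,0,0,-1],[0,0,0,0,0,0,-1]]
  ]
}}

```text
time_s: 10.45
tcp_pos: [0.5207, 0.2558, 0.1955]
eef_rot: [2.237, -2.198, -0.002]
force: [-0.7, -2.1, 0.3]
finger_gap: 0.0852
```

```bash
python3 - <<'E'
from h import *
plan(532,276,200,-90)
i,K,w=cam('wrist'); save('w2',i,1.42)
for n,p in dict(can=(.532,.276,.08),cupA=(.536,.411,.09),cupB=(.544,.154,.09)).items(): print(n,proj(K,w,p)*1.42)
E
```

```text
t 10.4 at [520.7 255.8 195.5] turn [ 0.3 -0.1  1. ] shift [-20.2 -11.3  -4.5] gap 85.2 F [-0.7 -2.1  0.3] j6 -73
can [374.64091296 339.80575549]
cupA [365.9624412  565.80053885]
cupB [345.50086339  73.34816731]
```

View pics/w2.png

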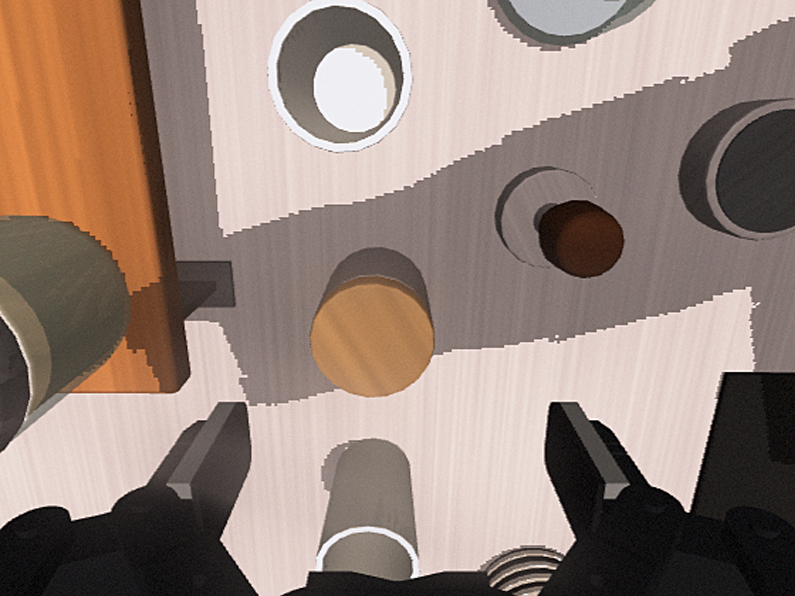

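The canister lid is at (372,336) against a predicted (375,340), so it hasn't been knocked.

Request:
{"api": "apply_moves", "payload": {
  "steps": [
    [[-10,-6,0,0.3,0,1,-1],[-10,-6,0,0,0,0,-1],[0,0,0,0,0,0,-1],[0,0,25,0,0,0,-1],[0,0,25,0,0,0,-1],[0,0,25,0,0,0,-1],[0,0,25,0,0,0,-1],[0,0,0,0,0,0,-1]]
  ]
}}

```text
time_s: 11.3
tcp_pos: [0.5328, 0.2682, 0.0921]
eef_rot: [2.215, -2.222, 0.005]
force: [-0.4, -1.1, 0.5]
finger_gap: 0.0852
```

```bash
python3 -c "
from h import *
plan(532,276,45,-90)"
```

```text
t 11.3 at [532.8 268.2  92.1] turn [ 0.  -0.3 -0.2] shift [-7.8  0.8 47.1] gap 85.2 F [-0.4 -1.1  0.5] j6 -71
```

Request:
{"api": "apply_moves", "payload": {
  "steps": [
    [[-8,1,0,0,0,0,-1],[0,0,16,0,0,0,-1],[0,0,16,0,0,0,-1],[0,0,15,0,0,0,-1],[0,0,0,0,0,0,-1],[0,0,0,0,0,0,1],[0,0,0,0,0,0,1],[0,0,0,0,0,0,1],[0,0,0,0,0,0,1],[0,0,0,0,0,0,1],[0,0,0,0,0,0,1],[0,0,0,0,0,0,1],[0,0,0,0,0,0,1],[0,0,-10,0,0,0,1],[0,0,-30,0,0,0,1],[0,0,-40,0,0,0,1],[0,0,-50,0,0,0,1],[0,0,-50,0,0,0,1],[0,0,0,0,0,0,1]]
  ],
  "squeeze": 50
}}

```text
time_s: 13.2
tcp_pos: [0.5328, 0.2777, 0.2427]
eef_rot: [-2.214, 2.223, -0.011]
force: [0.2, 0.7, -3.6]
finger_gap: 0.0631
```

```bash
python3 -c "
from h import *
plan(513,-410,200,-90)"
```

```text
t 13.2 at [532.8 277.7 242.7] turn [-0.4 -0.1 -0.2] shift [687.7  19.8  42.7] gap 63.1 F [ 0.2  0.7 -3.6] j6 -70
```

Request:
{"api": "apply_moves", "payload": {
  "steps": [
    [[20,1,0,0,0,0,1],[40,1,0,0,0,0,1],[40,1,0,0,0,0,1],[40,1,0,0,0,0,1],[40,1,0,0,0,0,1],[40,1,0,0,0,0,1],[40,1,0,0,0,0,1],[40,1,0,0,0,0,1],[40,1,0,0,0,0,1],[40,1,0,0,0,0,1],[40,1,0,0,0,0,1],[40,1,0,0,0,0,1],[40,1,0,0,0,0,1],[40,1,0,0,0,0,1],[40,1,0,0,0,0,1],[40,1,0,0,0,0,1],[40,1,0,0,0,0,1],[25,1,0,0,0,0,1],[0,0,0,0,0,0,1]]
  ]
}}

```text
time_s: 15.1
tcp_pos: [0.5057, -0.4327, 0.2384]
eef_rot: [-2.216, 2.219, -0.002]
force: [-0.2, 0.9, -3.7]
finger_gap: 0.063
```

```bash
python3 -c "
from h import *
plan(513,-410,80,-90)"
```

```text
t 15.1 at [ 505.7 -432.7  238.4] turn [-0.3  0.2 -0.1] shift [-22.7  -7.3 158.4] gap 63.0 F [-0.2  0.9 -3.7] j6 -138
```

Request:
{"api": "apply_moves", "payload": {
  "steps": [
    [[-11,-4,20,0,0,0,1],[-10,-3,30,0,0,0,1],[0,0,35,0,0,0,1],[0,0,35,0,0,0,1],[0,0,25,0,0,0,1],[0,0,0,0,0,0,1]]
  ]
}}

```text
time_s: 15.7
tcp_pos: [0.5126, -0.4073, 0.0878]
eef_rot: [-2.215, 2.219, 0.0]
force: [-0.7, 0.7, -3.1]
finger_gap: 0.0632
```

```bash
python3 -c "
from h import *
plan(513,-410,46,-90)"
```

```text
t 15.7 at [ 512.6 -407.3   87.8] turn [-0.2  0.3 -0.1] shift [ 2.7 -0.4 41.8] gap 63.2 F [-0.7  0.7 -3.1] j6 -136
```

Request:
{"api": "apply_moves", "payload": {
  "steps": [
    [[2,0,15,0,0,0,1],[0,0,15,0,0,0,1],[0,0,7,0,0,0,1],[0,0,3,0,0,0,1],[0,0,0,0,0,0,1]]
  ]
}}

```text
time_s: 16.2
tcp_pos: [0.5142, -0.4085, 0.0546]
eef_rot: [-2.217, 2.218, -0.008]
force: [-0.2, 1.0, -3.5]
finger_gap: 0.0629
```

```bash
python3 -c "
from h import *
plan(513,-410,46,-90)"
```

```text
t 16.2 at [ 514.2 -408.5   54.6] turn [-0.4  0.  -0. ] shift [1.5 1.2 8.6] gap 62.9 F [-0.2  1.  -3.5] j6 -136
```

Request:
{"api": "apply_moves", "payload": {
  "steps": [
    [[0,0,5,0,0,0,1],[0,0,2,0,0,0,1],[0,0,2,0,0,0,1],[0,0,0,0,0,0,1],[0,0,0,0,0,0,1]]
  ]
}}

```text
time_s: 16.7
tcp_pos: [0.5154, -0.4093, 0.0542]
eef_rot: [-2.218, 2.219, -0.021]
force: [0.2, 0.2, -3.6]
finger_gap: 0.063
```

```bash
python3 - <<'E'
from h import *
s=arm.get_state(); print(s['joints'].round(3),s['joint_velocities'].round(3),s['tau'].round(1),s['moment'].round(2),s['force'].round(1))
i,K,w=cam('scene'); save('s2',i[80:300,:380],2.1)
E
```

```text
[-0.797  0.586 -0.059  0.912  0.004 -2.367] [ 0.001 -0.005  0.002  0.003 -0.     0.002] [  0.  -90.7  35.4  -0.    0.    0. ] [-0.02  0.02  0.03] [ 0.2  0.2 -3.6]
```

View pics/s2.png

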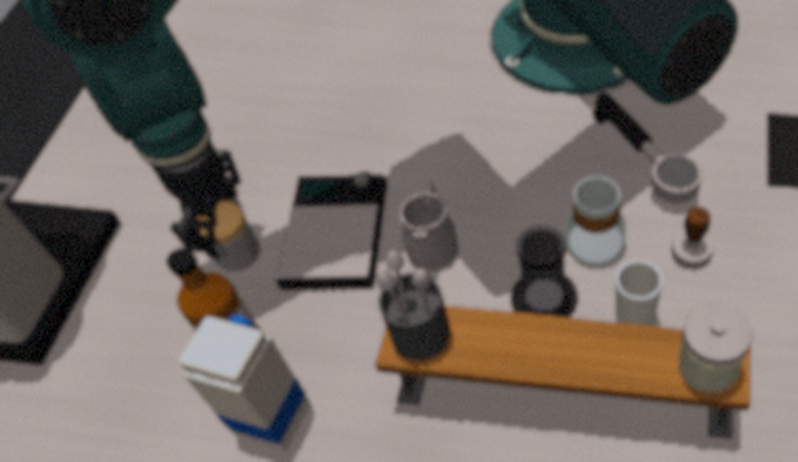

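Request:
{"api": "apply_moves", "payload": {
  "steps": [
    [[0,0,8,-0.4,0,0,1]]
  ]
}}

```text
time_s: 16.85
tcp_pos: [0.516, -0.4108, 0.0495]
eef_rot: [2.219, -2.22, 0.02]
force: [-20.6, 9.3, 67.8]
finger_gap: 0.0625
```

Request:
{"api": "apply_moves", "payload": {
  "steps": [
    [[0,0,4,0,0,0,1]]
  ]
}}

```text
time_s: 16.95
tcp_pos: [0.5159, -0.4113, 0.0487]
eef_rot: [2.218, -2.219, 0.023]
force: [-17.6, 18.9, 56.2]
finger_gap: 0.0632
```

Request:
{"api": "apply_moves", "payload": {
  "steps": [
    [[0,0,0,0,0,0,1]]
  ]
}}

```text
time_s: 17.05
tcp_pos: [0.516, -0.4115, 0.0497]
eef_rot: [2.217, -2.219, 0.025]
force: [-0.5, -0.1, -3.7]
finger_gap: 0.0631
```

Request:
{"api": "apply_moves", "payload": {
  "steps": [
    [[0,0,0,0,0,0,-1],[0,0,0,0,0,0,-1],[0,0,0,0,0,0,-1],[0,0,0,0,0,0,-1],[0,0,0,0,0,0,-1],[0,0,0,0,0,0,-1],[0,0,0,0,0,0,-1],[0,0,-15,0,0,0,-1],[0,0,-40,0,0,0,-1],[0,0,-50,0,0,0,-1],[0,0,-40,0,0,0,-1],[0,0,-40,0,0,0,-1],[0,0,0,0,0,0,-1]]
  ]
}}

```text
time_s: 18.35
tcp_pos: [0.5141, -0.4082, 0.2394]
eef_rot: [2.217, -2.219, 0.02]
force: [0.1, -0.5, -0.0]
finger_gap: 0.0852
```

Request:
{"api": "apply_moves", "payload": {
  "steps": [
    [[-45,0,0,0,0,0,-1],[-45,0,0,0,0,0,-1],[-45,0,0,0,0,0,-1],[-45,0,0,0,0,0,-1],[-45,0,0,0,0,0,-1],[-45,0,0,0,0,0,-1],[-45,0,0,0,0,0,-1],[-45,0,0,0,0,0,-1],[-45,0,0,0,0,0,-1],[-45,0,0,0,0,0,-1],[-45,0,0,0,0,0,-1],[-45,0,0,0,0,0,-1],[-45,0,0,0,0,0,-1],[-45,0,0,0,0,0,-1],[-45,0,0,0,0,0,-1],[-30,0,0,0,0,0,-1],[0,0,0,0,0,0,-1]]
  ]
}}

```text
time_s: 20.05
tcp_pos: [0.5118, 0.3232, 0.2211]
eef_rot: [2.212, -2.222, 0.019]
force: [0.3, -0.6, -0.6]
finger_gap: 0.0852
```

```bash
python3 - <<'E'
from h import *
plan(536,411,200,-90)
i,K,w=cam('wrist'); save('w3',i,1.0)
for n,p in dict(cupA=(.536,.411,.09),cupB=(.546,.154,.09)).items(): print(n,proj(K,w,p))
i,K,w=cam('top'); save('t3',i[190:290,200:480],2.6)
def jp(*p): print((proj(K,w,p)-[200,190])*2.6)
jp(.475,-.14,.09); jp(.513,-.41,.08)
E
```

```text
t 20.1 at [511.8 323.2 221.1] turn [-0.2 -0.8 -0.3] shift [-87.8 -24.2  21.1] gap 85.2 F [ 0.3 -0.6 -0.6] j6 -65
cupA [252.06606959 310.64154867]
cupB [223.21313431 -64.46294893]
[418.7991921  104.65160374]
[668.33419734  72.3231351 ]
```

View pics/w3.png

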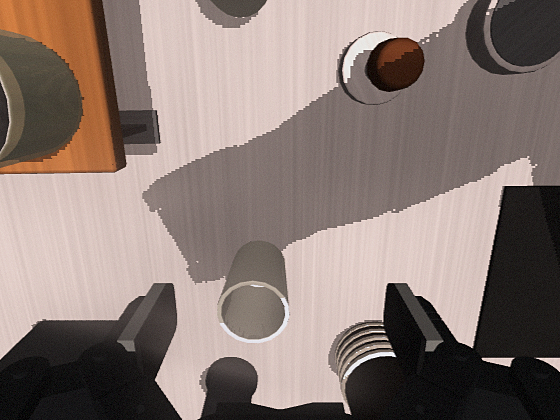

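View pics/t3.png

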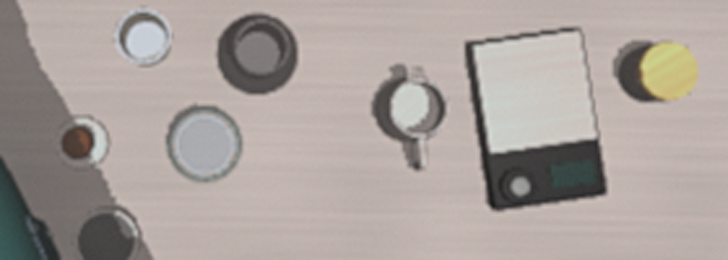

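Cup A's rim is at (254,312) as predicted. In the top view the jug is about 7 mm farther left than aimed, which is within tolerance, with its handle to the front. The canister is exactly on target at (669,71).

Request:
{"api": "apply_moves", "payload": {
  "steps": [
    [[-30,-8,0,-0.2,-0.8,-0.3,-1],[-30,-8,0,0,0,0,-1],[-28,-8,0,0,0,0,-1],[0,0,0,0,0,0,-1],[0,0,25,0,0,0,-1],[0,0,30,0,0,0,-1],[0,0,30,0,0,0,-1],[0,0,20,0,0,0,-1],[0,0,0,0,0,0,-1]]
  ]
}}

```text
time_s: 21.05
tcp_pos: [0.5402, 0.3983, 0.1134]
eef_rot: [-2.207, 2.236, -0.003]
force: [0.2, 0.2, -0.3]
finger_gap: 0.0853
```

```bash
python3 -c "
from h import *
plan(536,411,62,-90)"
```

```text
t 21.1 at [540.2 398.3 113.4] turn [-0.1 -0.1 -0.8] shift [-12.7   4.2  51.4] gap 85.3 F [ 0.2  0.2 -0.3] j6 -60
```

Request:
{"api": "apply_moves", "payload": {
  "steps": [
    [[-8,4,0,0,0,0,-1],[-5,0,0,0,0,0,-1],[0,0,20,0,0,0,-1],[0,0,20,0,0,0,-1],[0,0,12,0,0,0,-1],[0,0,0,0,0,0,-1]]
  ]
}}

```text
time_s: 21.65
tcp_pos: [0.5395, 0.4129, 0.0674]
eef_rot: [-2.198, 2.232, -0.007]
force: [-0.1, 0.1, 0.1]
finger_gap: 0.0852
```

```bash
python3 -c "
from h import *
plan(536,411,62,-90)"
```

```text
t 21.6 at [539.5 412.9  67.4] turn [-0.6  0.2 -0.9] shift [1.9 3.5 5.4] gap 85.2 F [-0.1  0.1  0.1] j6 -59
```

Request:
{"api": "apply_moves", "payload": {
  "steps": [
    [[0,6,0,0,0,0,-1],[0,0,0,0,0,0,-1],[0,0,0,0,0,0,1],[0,0,0,0,0,0,1],[0,0,0,0,0,0,1],[0,0,0,0,0,0,1],[0,0,0,0,0,0,1],[0,0,0,0,0,0,1],[0,0,0,0,0,0,1],[0,0,0,0,0,0,1]]
  ],
  "squeeze": 40
}}

```text
time_s: 22.65
tcp_pos: [0.5343, 0.414, 0.0712]
eef_rot: [-2.195, 2.228, -0.009]
force: [0.7, -0.3, -0.4]
finger_gap: 0.0593
```

Request:
{"api": "apply_moves", "payload": {
  "steps": [
    [[0,0,-10,0,0,0,1],[0,0,-30,0,0,0,1],[0,0,-40,0,0,0,1],[0,0,-40,0,0,0,1],[0,0,-40,0,0,0,1],[0,0,0,0,0,0,1]]
  ]
}}

```text
time_s: 23.25
tcp_pos: [0.5308, 0.4123, 0.2395]
eef_rot: [-2.196, 2.23, -0.008]
force: [0.4, -0.5, -1.5]
finger_gap: 0.0587
```

```bash
python3 -c "
from h import *
plan(665,117,230,-90)"
```

```text
t 23.2 at [530.8 412.3 239.5] turn [-0.7  0.3 -0.9] shift [ 295.3 -134.2    9.5] gap 58.7 F [ 0.4 -0.5 -1.5] j6 -58
```

Request:
{"api": "apply_moves", "payload": {
  "steps": [
    [[20,0,0,-0.7,0.3,-0.9,1],[40,0,0,0,0,0,1],[40,0,0,0,0,0,1],[40,0,0,0,0,0,1],[40,0,0,0,0,0,1],[40,0,0,0,0,0,1],[40,0,0,0,0,0,1],[20,0,0,0,0,0,1],[0,0,0,0,0,0,1],[0,-30,0,0,0,0,1],[0,-30,0,0,0,0,1],[0,-30,0,0,0,0,1],[0,-30,0,0,0,0,1],[0,0,0,0,0,0,1]]
  ]
}}

```text
time_s: 24.65
tcp_pos: [0.6513, 0.1255, 0.2393]
eef_rot: [-2.225, 2.217, 0.001]
force: [-1.0, 0.3, -2.8]
finger_gap: 0.0591
```

```bash
python3 - <<'E'
from h import *
plan(665,117,185,-90)
i,K,w=cam('wrist'); save('w4',i,1.0)
for n,p in dict(l1=(.708,.292,.11),l4=(.619,.29,.11),l3=(.622,-.138,.11),mid1=(.62,.077,.11),mid2=(.71,.077,.11)).items(): print(n,proj(K,w,p))
E
```

```text
t 24.6 at [651.3 125.5 239.3] turn [0.  0.  0.2] shift [  8.5 -13.7  54.3] gap 59.1 F [-1.   0.3 -2.8] j6 -86
l1 [215.35814067 385.66782803]
l4 [316.74540034 384.19662558]
l3 [ 342.77522882 -298.69880865]
mid1 [326.80081313 139.21777773]
mid2 [195.75375908 138.67072772]
```

View pics/w4.png

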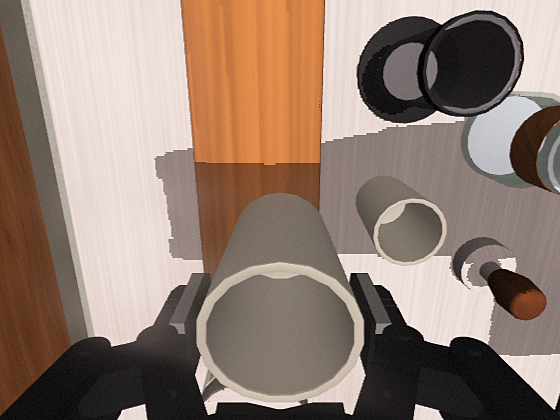

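Request:
{"api": "apply_moves", "payload": {
  "steps": [
    [[5,-9,0,0,0,0,1],[5,-9,0,0,0,0,1],[0,0,0,0,0,0,1],[0,0,15,0,0,0,1],[0,0,15,0,0,0,1],[0,0,10,0,0,0,1],[0,0,0,0,0,0,1]]
  ]
}}

```text
time_s: 25.4
tcp_pos: [0.6672, 0.116, 0.2]
eef_rot: [-2.226, 2.215, 0.001]
force: [-0.1, 0.1, -1.2]
finger_gap: 0.0593
```

```bash
python3 -c "
from h import *
plan(668,117,182,-90)"
```

```text
t 25.4 at [667.2 116.  200. ] turn [-0.   0.1  0.3] shift [-1.  -0.8 18. ] gap 59.3 F [-0.1  0.1 -1.2] j6 -87
```

Request:
{"api": "apply_moves", "payload": {
  "steps": [
    [[0,0,10,0,0,0,1],[0,0,6,0,0,0,1]]
  ]
}}

```text
time_s: 25.6
tcp_pos: [0.6675, 0.1161, 0.1846]
eef_rot: [-2.225, 2.214, -0.001]
force: [-0.6, -0.0, -1.1]
finger_gap: 0.0588
```

Request:
{"api": "apply_moves", "payload": {
  "steps": [
    [[0,0,4,0,0,0,1]]
  ]
}}

```text
time_s: 25.7
tcp_pos: [0.6677, 0.116, 0.1806]
eef_rot: [-2.225, 2.214, -0.002]
force: [-6.7, -9.0, 54.0]
finger_gap: 0.0593
```

Request:
{"api": "apply_moves", "payload": {
  "steps": [
    [[0,0,0,0,0,0,1],[0,0,0,0,0,0,0.2],[0,0,0,0,0,0,-0.2],[0,0,0,0,0,0,-0.6],[0,0,0,0,0,0,-1],[0,0,0,0,0,0,-1],[0,0,0,0,0,0,-1],[0,0,0,0,0,0,-1],[0,0,-10,0,0,0,-1],[0,0,-20,0,0,0,-1],[0,0,-25,0,0,0,-1],[0,0,-25,0,0,0,-1],[0,0,0,0,0,0,-1]]
  ]
}}

```text
time_s: 27.0
tcp_pos: [0.6672, 0.1159, 0.2666]
eef_rot: [-2.224, 2.213, -0.004]
force: [0.5, -0.1, 0.2]
finger_gap: 0.0855
```

Request:
{"api": "apply_moves", "payload": {
  "steps": [
    [[0,35,0,0,0,0,-1],[0,35,0,0,0,0,-1],[0,30,0,0,0,0,-1],[-7,0,0,0,0,0,-1],[0,0,0,0,0,0,-1]]
  ]
}}

```text
time_s: 27.5
tcp_pos: [0.5641, 0.1224, 0.2664]
eef_rot: [-2.223, 2.213, -0.006]
force: [0.4, -0.6, -0.0]
finger_gap: 0.0854
```

```bash
python3 - <<'E'
from h import *
plan(546,154,130,-90)
i,K,w=cam('wrist'); save('w5',i,1.0)
for n,p in dict(cupB=(.546,.154,.09),cupA=(.667,.116,.2)).items(): print(n,proj(K,w,p))
E
```

```text
t 27.5 at [564.1 122.4 266.4] turn [-0.4  0.1  0.2] shift [-31.6  18.1 136.4] gap 85.4 F [ 0.4 -0.6 -0. ] j6 -86
cupB [302.31539221 223.35487746]
cupA [ 99.21451182 229.31389881]
```

View pics/w5.png

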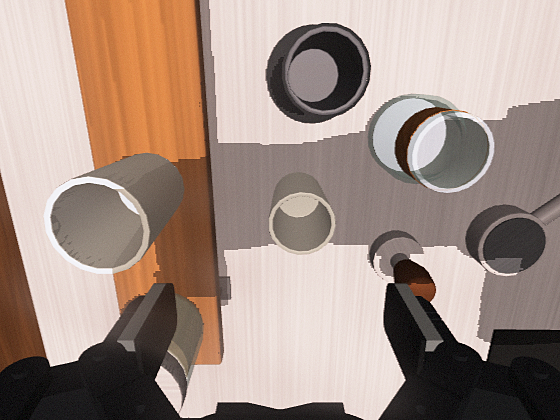

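Cup A stands upright on the board, and cup B's rim at (302,223) matches the prediction.

Request:
{"api": "apply_moves", "payload": {
  "steps": [
    [[-16,9,0,-0.4,0,0,-1],[-16,9,10,0,0,0,-1],[0,0,30,0,0,0,-1],[0,0,40,0,0,0,-1],[0,0,40,0,0,0,-1],[0,0,20,0,0,0,-1],[0,0,0,0,0,0,-1]]
  ]
}}

```text
time_s: 28.25
tcp_pos: [0.5485, 0.1597, 0.121]
eef_rot: [-2.226, 2.216, 0.003]
force: [-0.4, -1.0, 0.5]
finger_gap: 0.0852
```

```bash
python3 -c "
from h import *
plan(546,154,68,-90)"
```

```text
t 28.2 at [548.5 159.7 121. ] turn [0.  0.1 0.3] shift [ 5.7  2.5 53. ] gap 85.2 F [-0.4 -1.   0.5] j6 -82
```

Request:
{"api": "apply_moves", "payload": {
  "steps": [
    [[6,3,0,0,0,0,-1],[0,0,20,0,0,0,-1],[0,0,20,0,0,0,-1],[0,0,12,0,0,0,-1],[0,0,0,0,0,0,-1],[0,0,0,0,0,0,1],[0,0,0,0,0,0,1],[0,0,0,0,0,0,1],[0,0,0,0,0,0,1],[0,0,0,0,0,0,1],[0,0,0,0,0,0,1],[0,0,0,0,0,0,1],[0,0,0,0,0,0,1]]
  ]
}}

```text
time_s: 29.55
tcp_pos: [0.5505, 0.1542, 0.0763]
eef_rot: [-2.22, 2.21, -0.007]
force: [-0.5, 0.6, -1.6]
finger_gap: 0.0575
```

Request:
{"api": "apply_moves", "payload": {
  "steps": [
    [[0,0,-10,0,0,0,1],[0,0,-30,0,0,0,1],[0,0,-40,0,0,0,1],[0,0,-40,0,0,0,1],[0,0,-40,0,0,0,1],[20,0,-8,0,0,0,1],[35,0,0,0,0,0,1],[35,0,0,0,0,0,1],[20,0,0,0,0,0,1],[0,0,0,0,0,0,1]]
  ]
}}

```text
time_s: 30.55
tcp_pos: [0.5479, 0.0406, 0.258]
eef_rot: [-2.222, 2.205, -0.012]
force: [0.7, 0.8, -1.3]
finger_gap: 0.0573
```

```bash
python3 -c "
from h import *
plan(668,37,230,-90)"
```

```text
t 30.6 at [547.9  40.6 258. ] turn [-0.8  0.1  0.4] shift [   3.6 -120.1   28. ] gap 57.3 F [ 0.7  0.8 -1.3] j6 -95
```

Request:
{"api": "apply_moves", "payload": {
  "steps": [
    [[3,-20,0,-0.8,0,0.4,1],[0,-35,0,0,0,0,1],[0,-35,0,0,0,0,1],[0,-20,0,0,0,0,1],[0,0,0,0,0,0,1],[0,0,20,0,0,0,1],[0,0,20,0,0,0,1],[0,0,10,0,0,0,1],[0,0,0,0,0,0,1]]
  ]
}}

```text
time_s: 31.45
tcp_pos: [0.6593, 0.0425, 0.2116]
eef_rot: [-2.22, 2.218, 0.002]
force: [0.2, 0.3, -1.4]
finger_gap: 0.058
```

```bash
python3 -c "
from h import *
plan(668,37,182,-90)"
```

```text
t 31.4 at [659.3  42.5 211.6] turn [-0.1  0.2  0.1] shift [ 5.5 -8.7 29.6] gap 58.0 F [ 0.2  0.3 -1.4] j6 -94
```

Request:
{"api": "apply_moves", "payload": {
  "steps": [
    [[5,-9,0,0,0,0,1],[0,0,0,0,0,0,1],[0,0,10,0,0,0,1],[0,0,6,0,0,0,1],[0,0,5,0,0,0,1]]
  ]
}}

```text
time_s: 31.95
tcp_pos: [0.6699, 0.0373, 0.1928]
eef_rot: [-2.218, 2.215, -0.003]
force: [-0.1, 0.0, -2.5]
finger_gap: 0.0578
```

Request:
{"api": "apply_moves", "payload": {
  "steps": [
    [[0,0,5,0,0,0,1]]
  ]
}}

```text
time_s: 32.05
tcp_pos: [0.6698, 0.0374, 0.1872]
eef_rot: [-2.218, 2.216, -0.003]
force: [-0.2, 1.0, -1.7]
finger_gap: 0.0574
```

Request:
{"api": "apply_moves", "payload": {
  "steps": [
    [[0,0,4,0,0,0,1]]
  ]
}}

```text
time_s: 32.15
tcp_pos: [0.6692, 0.0372, 0.1841]
eef_rot: [-2.219, 2.216, -0.003]
force: [-21.4, -2.8, 51.2]
finger_gap: 0.0575
```

Request:
{"api": "apply_moves", "payload": {
  "steps": [
    [[0,0,3,0,0,0,1]]
  ]
}}

```text
time_s: 32.25
tcp_pos: [0.6689, 0.0371, 0.1839]
eef_rot: [-2.218, 2.215, -0.007]
force: [-17.8, -1.0, 48.9]
finger_gap: 0.0579
```

Request:
{"api": "apply_moves", "payload": {
  "steps": [
    [[0,0,0,0,0,0,1],[0,0,0,0,0,0,0.2],[0,0,0,0,0,0,-0.2],[0,0,0,0,0,0,-0.6],[0,0,0,0,0,0,-1],[0,0,0,0,0,0,-1],[0,0,0,0,0,0,-1],[0,0,0,0,0,0,-1],[0,0,-10,0,0,0,-1],[0,0,-20,0,0,0,-1],[0,0,-25,0,0,0,-1],[0,0,-30,0,0,0,-1],[0,0,0,0,0,0,-1]]
  ]
}}

```text
time_s: 33.55
tcp_pos: [0.6674, 0.037, 0.2747]
eef_rot: [-2.217, 2.215, -0.008]
force: [-0.0, -0.1, 0.3]
finger_gap: 0.0852
```

Request:
{"api": "apply_moves", "payload": {
  "steps": [
    [[-6,30,0,0,0,0,-1],[-6,35,0,0,0,0,-1],[-6,35,0,0,0,0,-1],[-6,35,0,0,0,0,-1],[-6,35,0,0,0,0,-1],[0,20,0,0,0,0,-1],[0,0,0,0,0,0,-1]]
  ]
}}

```text
time_s: 34.25
tcp_pos: [0.4703, 0.0677, 0.2734]
eef_rot: [-2.215, 2.214, -0.011]
force: [0.3, 0.9, -0.1]
finger_gap: 0.0855
```

```bash
python3 - <<'E'
from h import *
plan(433.5,88,150,-90)
i,K,w=cam('wrist'); save('w6',i,1.0)
for n,p in dict(caraf=(.4335,.088,.11),press=(.533,.032,.125)).items(): print(n,proj(K,w,p))
E
```

```text
t 34.2 at [470.3  67.7 273.4] turn [-0.7  0.1  0. ] shift [-20.3  36.8 123.4] gap 85.5 F [ 0.3  0.9 -0.1] j6 -92
caraf [327.17806551 216.292255  ]
press [199.65887079 152.21717852]
```

View pics/w6.png

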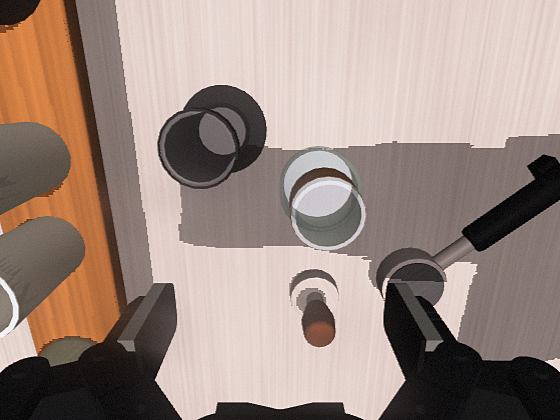

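Request:
{"api": "apply_moves", "payload": {
  "steps": [
    [[-9,18,0,-0.7,0,0,-1],[-9,18,10,0,0,0,-1],[0,0,30,0,0,0,-1],[0,0,40,0,0,0,-1],[0,0,35,0,0,0,-1],[0,0,20,0,0,0,-1],[0,0,0,0,0,0,-1]]
  ]
}}

```text
time_s: 35.0
tcp_pos: [0.437, 0.0878, 0.1346]
eef_rot: [-2.22, 2.22, 0.001]
force: [-0.2, 0.1, 0.9]
finger_gap: 0.0854
```

```bash
python3 -c "
from h import *
plan(433.5,87,84,-90)"
```

```text
t 35.0 at [437.   87.8 134.6] turn [-0.1  0.1 -0. ] shift [ 0.8  3.5 50.6] gap 85.4 F [-0.2  0.1  0.9] j6 -89
```

Request:
{"api": "apply_moves", "payload": {
  "steps": [
    [[0,4,0,0,0,0,-1],[0,0,20,0,0,0,-1],[0,0,18,0,0,0,-1],[0,0,10,0,0,0,-1],[0,0,0,0,0,0,-1],[0,0,0,0,0,0,1],[0,0,0,0,0,0,1],[0,0,0,0,0,0,1],[0,0,0,0,0,0,1],[0,0,0,0,0,0,1],[0,0,0,0,0,0,1],[0,0,0,0,0,0,1],[0,0,0,0,0,0,1]]
  ]
}}

```text
time_s: 36.3
tcp_pos: [0.4373, 0.0886, 0.093]
eef_rot: [-2.215, 2.216, -0.008]
force: [0.1, 0.1, -3.8]
finger_gap: 0.0614
```

Request:
{"api": "apply_moves", "payload": {
  "steps": [
    [[0,0,-10,0,0,0,1],[0,0,-30,0,0,0,1],[0,0,-40,0,0,0,1],[0,0,-40,0,0,0,1],[0,0,-40,0,0,0,1],[0,0,0,0,0,0,1]]
  ]
}}

```text
time_s: 36.9
tcp_pos: [0.4339, 0.0881, 0.2618]
eef_rot: [-2.216, 2.217, -0.006]
force: [1.7, 0.6, -3.4]
finger_gap: 0.0614
```

```bash
python3 -c "
from h import *
plan(494,-277.5,200,-90)"
```

```text
t 36.9 at [433.9  88.1 261.8] turn [-0.5  0.1 -0. ] shift [365.6 -60.1  61.8] gap 61.4 F [ 1.7  0.6 -3.4] j6 -89
```

Request:
{"api": "apply_moves", "payload": {
  "steps": [
    [[20,-4,0,-0.5,0,0,1],[35,-6,0,0,0,0,1],[35,-6,0,0,0,0,1],[35,-6,0,0,0,0,1],[35,-6,0,0,0,0,1],[35,-6,0,0,0,0,1],[35,-6,0,0,0,0,1],[35,-6,0,0,0,0,1],[35,-6,0,0,0,0,1],[30,-6,0,0,0,0,1],[15,0,0,0,0,0,1],[0,0,15,0,0,0,1],[0,0,20,0,0,0,1],[0,0,15,0,0,0,1],[0,0,0,0,0,0,1]]
  ]
}}

```text
time_s: 38.4
tcp_pos: [0.4895, -0.2683, 0.206]
eef_rot: [-2.222, 2.218, 0.014]
force: [-0.3, 1.1, -2.4]
finger_gap: 0.0613
```

```bash
python3 - <<'E'
from h import *
plan(494,-277.5,123,-90)
i,K,w=cam('top'); np.savez('t7.npz',i=i,K=K,w=w); save('t7',i[180:300,340:480],5)
i,K,w=cam('wrist'); np.savez('w7.npz',i=i,K=K,w=w); save('w7',i,1.2)
E
```

```text
t 38.4 at [ 489.5 -268.3  206. ] turn [0.3 0.4 0.1] shift [ 9.2 -4.5 83. ] gap 61.3 F [-0.3  1.1 -2.4] j6 -127
```

View pics/w7.png

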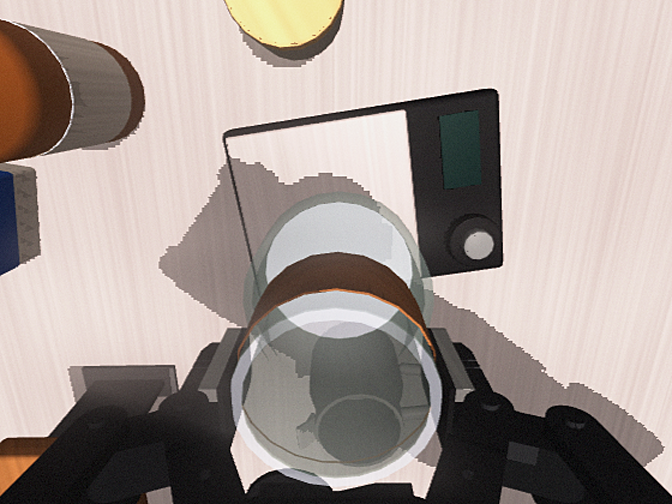

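```bash
python3 - <<'E'
from h import *
d=np.load('w7.npz');K,w=d['K'],d['w']
c={}
for k,u,v,z in(('backright',229,137,.03),('frontright',407,111,.03),('key',478,245,.044),('hbr',225,131,.024),('hfr',497,91,.024),('hfl',502,266,.024)):
    c[k]=ray(K,w,u/1.2,v/1.2,z); print(k,(c[k]*1000).round(1))
a=c['backright'][:2];b=c['frontright'][:2]; x=(a-b)/np.linalg.norm(a-b); y=np.array([-x[1],x[0]])
print('len',np.linalg.norm(a-b),'yaw',np.arctan2(x[1],x[0])); print('plate',(a+b)/2+.061*y)
h1,h2=c['hbr'][:2],c['hfr'][:2]; print('hlen',np.linalg.norm(h1-h2),np.arctan2(*(h1-h2)[::-1]),'plate via housing',(h1+h2)/2+.065*y+.03*x)
E
```

```text
backright [ 560.9 -328.7   30. ]
frontright [ 443.6 -345.4   30. ]
key [ 391.9 -258.    44. ]
hbr [ 564.7 -332.1   24. ]
hfr [ 384.2 -357.9   24. ]
hfl [ 365.1 -234.8   24. ]
len 0.11852253479186081 yaw 0.14154948238264461
plate [ 0.49363955 -0.27668951]
hlen 0.18231841419842892 0.14186643163767393 plate via housing [ 0.4949759  -0.27645083]
```

Request:
{"api": "apply_moves", "payload": {
  "steps": [
    [[8,-5,0,0.3,0.4,0,1],[0,0,0,0,0,0,1],[0,0,20,0,0,0,1],[0,0,20,0,0,0,1],[0,0,15,0,0,0,1],[0,0,10,0,0,0,1],[0,0,0,0,0,0,1]]
  ]
}}

```text
time_s: 39.2
tcp_pos: [0.4986, -0.2793, 0.1459]
eef_rot: [-2.223, 2.217, -0.019]
force: [-0.1, 0.8, -1.9]
finger_gap: 0.0612
```

```bash
python3 -c "
from h import *
plan(494,-277,123,-90)"
```

```text
t 39.2 at [ 498.6 -279.3  145.9] turn [-0.6 -0.4  0.2] shift [-2.3  4.6 22.9] gap 61.2 F [-0.1  0.8 -1.9] j6 -128
```

Request:
{"api": "apply_moves", "payload": {
  "steps": [
    [[-3,5,0,-0.6,-0.4,0,1],[0,0,10,0,0,0,1],[0,0,6,0,0,0,1],[0,0,4,0,0,0,1]]
  ]
}}

```text
time_s: 39.6
tcp_pos: [0.4943, -0.2768, 0.1269]
eef_rot: [2.224, -2.218, 0.004]
force: [0.1, 1.0, -2.5]
finger_gap: 0.0614
```

Request:
{"api": "apply_moves", "payload": {
  "steps": [
    [[0,0,4,0,0,0,1]]
  ]
}}

```text
time_s: 39.7
tcp_pos: [0.4943, -0.2769, 0.1226]
eef_rot: [2.224, -2.218, 0.004]
force: [0.2, 0.1, -2.2]
finger_gap: 0.0615
```

```bash
python3 -c "
from h import *
plan(494,-277,123,-90)"
```

```text
t 39.7 at [ 494.3 -276.9  122.6] turn [-0.1 -0.1  0.2] shift [ 0.1  0.3 -0.4] gap 61.5 F [ 0.2  0.1 -2.2] j6 -128
```

Request:
{"api": "apply_moves", "payload": {
  "steps": [
    [[0,0,3,0,0,0,1]]
  ]
}}

```text
time_s: 39.8
tcp_pos: [0.4933, -0.2773, 0.121]
eef_rot: [2.222, -2.217, 0.005]
force: [-30.4, 8.5, 68.2]
finger_gap: 0.0613
```

Request:
{"api": "apply_moves", "payload": {
  "steps": [
    [[0,0,3,0,0,0,1]]
  ]
}}

```text
time_s: 39.9
tcp_pos: [0.4931, -0.2773, 0.1208]
eef_rot: [2.221, -2.217, 0.008]
force: [-9.5, 9.3, 50.7]
finger_gap: 0.061
```

Request:
{"api": "apply_moves", "payload": {
  "steps": [
    [[0,0,0,0,0,0,1],[0,0,0,0,0,0,0.2],[0,0,0,0,0,0,-0.2],[0,0,0,0,0,0,-0.6],[0,0,0,0,0,0,-1],[0,0,0,0,0,0,-1],[0,0,0,0,0,0,-1],[0,0,0,0,0,0,-1],[0,0,-10,0,0,0,-1],[0,0,-25,0,0,0,-1],[0,0,-40,0,0,0,-1],[0,0,-40,0,0,0,-1],[0,0,-20,0,0,0,-1],[0,0,0,0,0,0,-1]]
  ]
}}

```text
time_s: 41.3
tcp_pos: [0.4924, -0.2761, 0.2647]
eef_rot: [2.222, -2.217, 0.011]
force: [1.7, -0.6, -0.4]
finger_gap: 0.0851
```

Request:
{"api": "apply_moves", "payload": {
  "steps": [
    [[-30,-3,0,0,0,0,-1],[-35,-5,0,0,0,0,-1],[-35,-5,0,0,0,0,-1],[-35,-5,0,0,0,0,-1],[-35,-5,0,0,0,0,-1],[-35,-5,0,0,0,0,-1],[-35,-5,0,0,0,0,-1],[-25,-5,0,0,0,0,-1],[0,0,0,0,0,0,-1]]
  ]
}}

```text
time_s: 42.2
tcp_pos: [0.5291, -0.0016, 0.2599]
eef_rot: [2.217, -2.22, 0.007]
force: [-0.7, -0.8, 0.4]
finger_gap: 0.0856
```

```bash
python3 - <<'E'
from h import *
plan(533,30,150,-90)
i,K,w=cam('wrist'); save('w8',i,1.0)
for n,p in dict(press=(.533,.030,.125),).items(): print(n,proj(K,w,p), proj(K,w,(.533,.030,.006)))
i,K,w=cam('top'); np.savez('t8.npz',i=i,K=K,w=w); save('t8',i[180:300,290:480],4)
E
```

```text
t 42.2 at [529.1  -1.6 259.9] turn [-0.  -0.4 -0.1] shift [-31.6  -3.9 109.9] gap 85.6 F [-0.7 -0.8  0.4] j6 -99
press [275.92046902 243.81497813] [277.0530767  199.06961872]
```

View pics/w8.png

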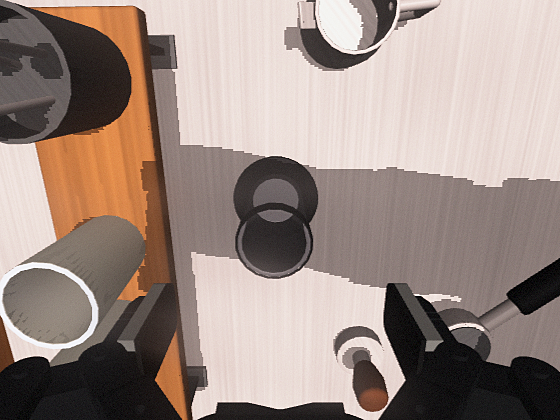

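Request:
{"api": "apply_moves", "payload": {
  "steps": [
    [[-15,-3,0,0,-0.4,0,-1],[-15,-2,10,0,0,0,-1],[0,0,20,0,0,0,-1],[0,0,35,0,0,0,-1],[0,0,30,0,0,0,-1],[0,0,0,0,0,0,-1]]
  ]
}}

```text
time_s: 42.9
tcp_pos: [0.5342, 0.0277, 0.1594]
eef_rot: [-2.213, 2.229, -0.0]
force: [-0.3, 0.4, 0.2]
finger_gap: 0.0856
```

```bash
python3 -c "
from h import *
plan(534,29,84,-90)"
```

```text
t 42.9 at [534.2  27.7 159.4] turn [-0.   0.  -0.4] shift [-1.3  0.2 75.4] gap 85.6 F [-0.3  0.4  0.2] j6 -95
```

Request:
{"api": "apply_moves", "payload": {
  "steps": [
    [[-1,0,15,0,0,0,-1],[0,0,25,0,0,0,-1],[0,0,20,0,0,0,-1],[0,0,10,0,0,0,-1],[0,0,0,0,0,0,-1]]
  ]
}}

```text
time_s: 43.4
tcp_pos: [0.5361, 0.0294, 0.0909]
eef_rot: [-2.21, 2.229, -0.004]
force: [-0.4, 0.0, 1.0]
finger_gap: 0.0854
```

```bash
python3 -c "
from h import *
plan(534,29,84,-90)"
```

```text
t 43.4 at [536.1  29.4  90.9] turn [-0.2  0.  -0.5] shift [0.4 2.1 6.9] gap 85.4 F [-0.4  0.   1. ] j6 -95
```

Request:
{"api": "apply_moves", "payload": {
  "steps": [
    [[0,3,6,0,0,0,-1],[0,0,0,0,0,0,1],[0,0,0,0,0,0,1],[0,0,0,0,0,0,1],[0,0,0,0,0,0,1],[0,0,0,0,0,0,1],[0,0,0,0,0,0,1],[0,0,0,0,0,0,1],[0,0,0,0,0,0,1]]
  ]
}}

```text
time_s: 44.3
tcp_pos: [0.5347, 0.0294, 0.0881]
eef_rot: [-2.207, 2.228, -0.009]
force: [-0.2, -1.0, -2.3]
finger_gap: 0.0574
```

Request:
{"api": "apply_moves", "payload": {
  "steps": [
    [[0,0,-10,0,0,0,1],[0,0,-30,0,0,0,1],[0,0,-40,0,0,0,1],[0,0,-40,0,0,0,1],[0,0,-40,0,0,0,1],[0,0,-30,0,0,0,1],[0,0,0,0,0,0,1]]
  ]
}}

```text
time_s: 45.0
tcp_pos: [0.5312, 0.0295, 0.2892]
eef_rot: [-2.207, 2.228, -0.008]
force: [-0.0, 1.2, -2.2]
finger_gap: 0.0576
```

```bash
python3 - <<'E'
from h import *
plan(494,-277,280,-90)
E
```

```text
t 45.0 at [531.2  29.5 289.2] turn [-0.4 -0.  -0.5] shift [306.5  37.2   9.2] gap 57.6 F [-0.   1.2 -2.2] j6 -95
```

View pics/t8.png

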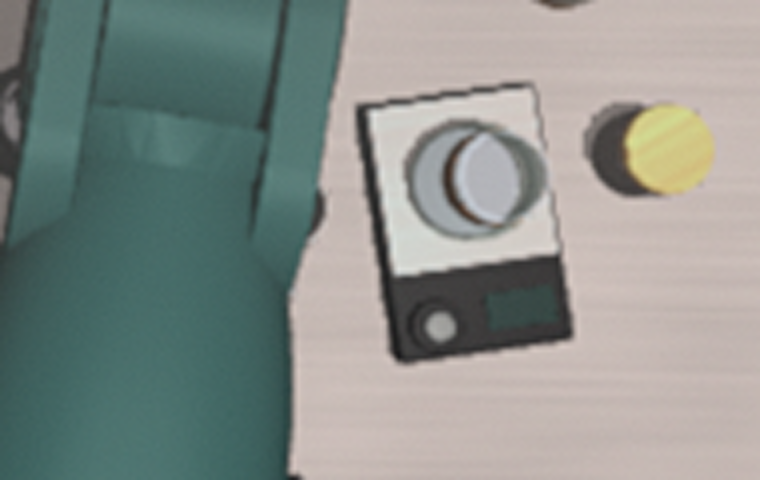

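```bash
python3 - <<'E'
from h import *
d=np.load('t8.npz');K,w=d['K'],d['w']
for n,u,v,z in(('body',465,178,.055),('rim',506,177,.14),('plate',464.3,181.5,.03)):
    print(n,(ray(K,w,290+u/4-.4,180+v/4-.4,z)*1000).round(1))
for p in ((.493,-.277,.14),(.493,-.277,.055),(.4935,-.277,.03)): print((proj(K,w,p)-[290,180]+.4)*4)
E
```

```text
body [ 494.9 -272.9   55. ]
rim [ 492.3 -278.7  140. ]
plate [ 493.4 -278.7   30. ]
[503.43488274 175.87706289]
[470.82879132 180.69509317]
[461.95903386 181.31125282]
```

Request:
{"api": "apply_moves", "payload": {
  "steps": [
    [[20,3,0,-0.4,0,-0.5,1],[35,5,0,0,0,0,1],[35,5,0,0,0,0,1],[35,5,0,0,0,0,1],[35,5,0,0,0,0,1],[35,5,0,0,0,0,1],[35,5,0,0,0,0,1],[30,4,0,0,0,0,1],[20,0,0,0,0,0,1],[10,0,0,0,0,0,1],[0,0,0,0,0,0,1]]
  ]
}}

```text
time_s: 46.1
tcp_pos: [0.4898, -0.2697, 0.2862]
eef_rot: [2.224, -2.219, -0.008]
force: [0.8, -0.2, -1.2]
finger_gap: 0.0574
```

```bash
python3 -c "
from h import *
plan(493,-277,250,-90)"
```

```text
t 46.1 at [ 489.8 -269.7  286.2] turn [0.2 0.2 0.1] shift [ 7.3 -3.2 36.2] gap 57.4 F [ 0.8 -0.2 -1.2] j6 -127
```

Request:
{"api": "apply_moves", "payload": {
  "steps": [
    [[7,-3,0,0.2,0.2,0,1],[0,0,0,0,0,0,1],[0,0,15,0,0,0,1],[0,0,15,0,0,0,1],[0,0,6,0,0,0,1],[0,0,0,0,0,0,1]]
  ]
}}

```text
time_s: 46.7
tcp_pos: [0.4941, -0.2725, 0.2497]
eef_rot: [-2.228, 2.213, -0.001]
force: [0.7, -0.3, -1.5]
finger_gap: 0.0573
```

```bash
python3 -c "
from h import *
plan(493,-277,230,-90)"
```

```text
t 46.7 at [ 494.1 -272.5  249.7] turn [-0.1  0.   0.4] shift [ 4.5  1.1 19.7] gap 57.3 F [ 0.7 -0.3 -1.5] j6 -128
```

Request:
{"api": "apply_moves", "payload": {
  "steps": [
    [[5,1,0,0,0,0,1],[0,0,0,0,0,0,1],[0,0,8,0,0,0,1],[0,0,5,0,0,0,1]]
  ]
}}

```text
time_s: 47.1
tcp_pos: [0.494, -0.2779, 0.2382]
eef_rot: [-2.229, 2.212, -0.006]
force: [-0.5, 0.4, -2.4]
finger_gap: 0.0574
```

```bash
python3 -c "
from h import *
plan(493,-277,230,-90)"
```

```text
t 47.1 at [ 494.  -277.9  238.2] turn [-0.2 -0.1  0.4] shift [-0.9  1.   8.2] gap 57.4 F [-0.5  0.4 -2.4] j6 -128
```

Request:
{"api": "apply_moves", "payload": {
  "steps": [
    [[-1,1,4,0,0,0,1]]
  ]
}}

```text
time_s: 47.2
tcp_pos: [0.493, -0.277, 0.2337]
eef_rot: [-2.229, 2.212, -0.006]
force: [-0.8, -0.1, -1.7]
finger_gap: 0.0574
```

Request:
{"api": "apply_moves", "payload": {
  "steps": [
    [[0,0,4,0,0,0,1]]
  ]
}}

```text
time_s: 47.3
tcp_pos: [0.4928, -0.2768, 0.2293]
eef_rot: [-2.229, 2.212, -0.006]
force: [0.4, 0.5, -2.3]
finger_gap: 0.0572
```

Request:
{"api": "apply_moves", "payload": {
  "steps": [
    [[0,0,2,0,0,0,1]]
  ]
}}

```text
time_s: 47.4
tcp_pos: [0.4927, -0.2768, 0.2271]
eef_rot: [-2.229, 2.212, -0.006]
force: [-5.8, 1.2, 30.2]
finger_gap: 0.0572
```

Request:
{"api": "apply_moves", "payload": {
  "steps": [
    [[0,0,0,0,0,0,1],[0,0,0,0,0,0,0.4],[0,0,0,0,0,0,0.1],[0,0,0,0,0,0,-0.2],[0,0,0,0,0,0,-0.6],[0,0,0,0,0,0,-1],[0,0,0,0,0,0,-1],[0,0,0,0,0,0,-1],[0,0,0,0,0,0,-1],[0,0,-10,0,0,0,-1],[0,0,-20,0,0,0,-1],[0,0,-30,0,0,0,-1],[0,0,-30,0,0,0,-1],[0,0,0,0,0,0,-1]]
  ]
}}

```text
time_s: 48.8
tcp_pos: [0.4919, -0.2762, 0.323]
eef_rot: [-2.229, 2.212, -0.007]
force: [-0.1, 0.4, 0.5]
finger_gap: 0.0853
```

```bash
python3 - <<'E'
from h import *
plan(390.5,-258.5,120,-90)
i,K,w=cam('top'); np.savez('t9.npz',i=i,K=K,w=w); save('t9',i[180:300,290:480],4)
i,K,w=cam('wrist'); save('w9',i)
E
```

```text
t 48.8 at [ 491.9 -276.2  323. ] turn [-0.2 -0.1  0.4] shift [-17.7 101.4 203. ] gap 85.3 F [-0.1  0.4  0.5] j6 -128
```

Request:
{"api": "apply_moves", "payload": {
  "steps": [
    [[-6,30,0,0,0,0,1],[-6,35,0,0,0,0,1],[-6,30,0,0,0,0,1],[0,0,0,0,0,8,1],[0,0,0,0,0,8,1],[0,0,0,0,0,8,1],[0,0,0,0,0,8,1],[0,0,0,0,0,8,1],[0,0,0,0,0,8,1],[0,0,0,0,0,8,1],[0,0,0,0,0,8,1],[0,0,0,0,0,8,1],[0,0,0,0,0,8,1],[0,0,0,0,0,6,1],[0,0,0,0,0,0,1]]
  ],
  "squeeze": 40
}}

```text
time_s: 50.4
tcp_pos: [0.3878, -0.2534, 0.3076]
eef_rot: [0.025, -3.127, -0.022]
force: [0.0, -0.6, 0.2]
finger_gap: 0.0001
```

```bash
python3 -c "
from h import *
plan(390.5,-258.5,120,-180)"
```

```text
t 50.4 at [ 387.8 -253.4  307.6] turn [ 0.8 -0.8  0.9] shift [ -2.7  -5.1 187.6] gap 0.1 F [ 0.  -0.6  0.2] j6 -44
```

View pics/t9.png

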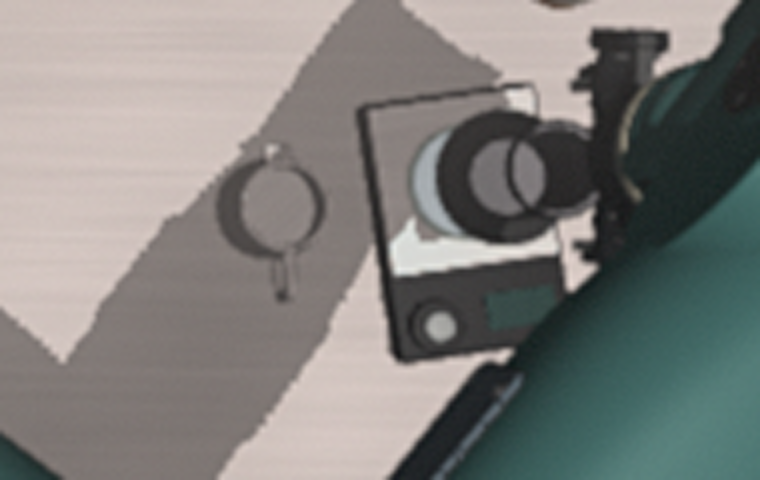

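Request:
{"api": "apply_moves", "payload": {
  "steps": [
    [[-3,-5,0,0.8,-0.8,0.9,1],[0,0,20,0,0,0,1],[0,0,40,0,0,0,1],[0,0,40,0,0,0,1],[0,0,40,0,0,0,1],[0,0,20,0,0,0,1],[0,0,0,0,0,0,1]]
  ]
}}

```text
time_s: 51.1
tcp_pos: [0.3917, -0.26, 0.1412]
eef_rot: [-0.026, 3.136, -0.009]
force: [-0.8, 1.2, 0.1]
finger_gap: -0.0005
```

```bash
python3 -c "
from h import *
plan(390.5,-258.5,61,-180)"
```

```text
t 51.1 at [ 391.7 -260.   141.2] turn [-0.3  0.3  1. ] shift [ 1.2  1.5 80.2] gap -0.5 F [-0.8  1.2  0.1] j6 -44
```

Request:
{"api": "apply_moves", "payload": {
  "steps": [
    [[1,2,20,-0.3,0.3,0,1],[0,0,25,0,0,0,1],[0,0,15,0,0,0,1],[0,0,0,0,0,0,1]]
  ]
}}

```text
time_s: 51.5
tcp_pos: [0.3926, -0.26, 0.0829]
eef_rot: [-0.036, 3.137, -0.007]
force: [-0.3, -0.5, 0.3]
finger_gap: -0.0
```

```bash
python3 - <<'E'
from h import *
plan(390.5,-258.5,61,-180)
E
```

```text
t 51.5 at [ 392.6 -260.    82.9] turn [-0.3  0.3  1.3] shift [ 2.1  1.5 21.9] gap -0.0 F [-0.3 -0.5  0.3] j6 -45
```

Request:
{"api": "apply_moves", "payload": {
  "steps": [
    [[2,2,0,0,0,0,1],[0,0,10,0,0,0,1],[0,0,7,0,0,0,1]]
  ]
}}

```text
time_s: 51.8
tcp_pos: [0.3922, -0.2597, 0.0687]
eef_rot: [-0.038, 3.133, -0.014]
force: [1.0, -0.5, 0.2]
finger_gap: -0.0
```

Request:
{"api": "apply_moves", "payload": {
  "steps": [
    [[0,0,4,0,0,0,1]]
  ]
}}

```text
time_s: 51.9
tcp_pos: [0.3923, -0.2598, 0.0644]
eef_rot: [-0.039, 3.132, -0.014]
force: [-0.6, 0.0, -0.5]
finger_gap: -0.0003
```

Request:
{"api": "apply_moves", "payload": {
  "steps": [
    [[0,0,3,0,0,0,1]]
  ]
}}

```text
time_s: 52.0
tcp_pos: [0.3924, -0.2599, 0.0611]
eef_rot: [-0.039, 3.132, -0.014]
force: [-0.2, -0.1, 0.0]
finger_gap: -0.0
```

Request:
{"api": "apply_moves", "payload": {
  "steps": [
    [[0,0,3,0,0,0,1]]
  ]
}}

```text
time_s: 52.1
tcp_pos: [0.3924, -0.2599, 0.058]
eef_rot: [-0.039, 3.132, -0.014]
force: [-1.4, -0.2, 2.8]
finger_gap: -0.0001
```

Request:
{"api": "apply_moves", "payload": {
  "steps": [
    [[0,0,2.5,0,0,0,1]]
  ]
}}

```text
time_s: 52.2
tcp_pos: [0.3926, -0.2601, 0.056]
eef_rot: [-0.039, 3.132, -0.015]
force: [-11.3, 9.7, 54.6]
finger_gap: -0.0001
```

Request:
{"api": "apply_moves", "payload": {
  "steps": [
    [[0,0,1,0,0,0,1],[0,0,1,0,0,0,1],[0,0,-10,0,0,0,1],[0,0,-30,0,0,0,1],[0,0,-45,0,0,0,1],[0,0,-45,0,0,0,1],[0,0,-45,0,0,0,1],[0,0,-45,0,0,0,1],[0,0,-30,0,0,0,1],[40,0,0,0,0,0,1],[40,30,0,0,0,0,1],[30,45,0,0,0,0,1],[0,45,0,0,0,0,1],[0,45,0,0,0,0,1],[0,0,0,0,0,0,1]]
  ]
}}

```text
time_s: 53.7
tcp_pos: [0.2722, -0.0931, 0.3142]
eef_rot: [-0.035, 3.128, -0.022]
force: [-0.5, -1.6, -0.5]
finger_gap: 0.0001
```

```bash
python3 - <<'E'
from h import *
plan(250,-450,300,-180)
i,K,w=cam('top'); np.savez('t10.npz',i=i,K=K,w=w)
i2,_,_=cam('scene')
cv=np.vstack([cv2.resize(i[125:285,170:470],(780,416),interpolation=cv2.INTER_CUBIC)]); save('t10',cv); save('s10',i2[110:290,60:380],2.4)
E
```

```text
t 53.7 at [272.2 -93.1 314.2] turn [-0.8  0.8  1.3] shift [  22.2 -356.9   14.2] gap 0.1 F [-0.5 -1.6 -0.5] j6 -36
```

View pics/t10.png

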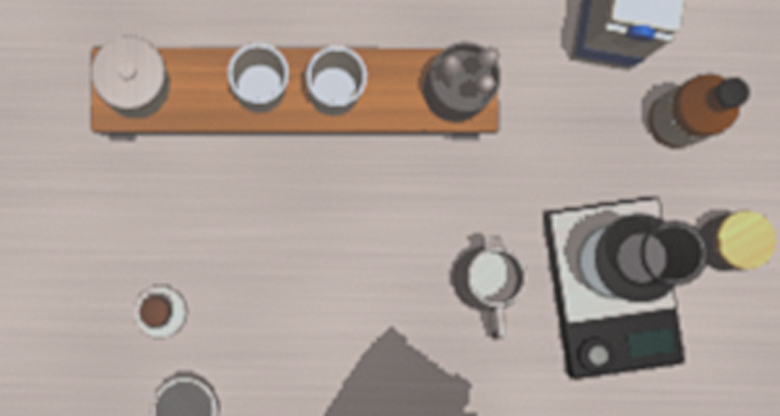

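```bash
python3 - <<'E'
from h import *
d=np.load('t10.npz');K,w=d['K'],d['w']
a=.1406;X=np.array([np.cos(a),np.sin(a)]);Y=np.array([-X[1],X[0]]);O=np.array([.494,-.277])-.03*X
for n,u,v,z in(('cup1',259,73,.2),('cup2',336,75,.2),('ledgeL',92,90,.11),('ledgeR',498,90,.11),('edgeF',295,133,.11),('edgeB',295,47,.11),('sugar',129,73,.202),('jug',492,275,.09),('jugbody',486,277,.03),('handle',495,320,.06),('can',747,240,.08),('flange',637,257,.143),('lip',671,252,.265)):
    p=ray(K,w,170+u/2.6-.3,125+v/2.6-.3,z)[:2]; print(n,(p*1000).round(1),'scale',((p-O)@X*1000).round(),((p-O)@Y*1000).round())
E
```

```text
cup1 [667.3 113.5] scale 256.0 362.0
cup2 [666.3  37.7] scale 245.0 287.0
ledgeL [663.2 290.4] scale 277.0 538.0
ledgeR [ 669.  -137.1] scale 223.0 114.0
edgeF [620.5  76.6] scale 205.0 332.0
edgeB [711.9  77.7] scale 295.0 321.0
sugar [665.1 240.9] scale 272.0 489.0
jug [ 474.3 -134.1] scale 31.0 144.0
jugbody [ 473.7 -137. ] scale 30.0 141.0
handle [ 426.6 -142.2] scale -18.0 143.0
can [ 515.3 -409.9] scale 32.0 -135.0
flange [ 492.9 -274.2] scale 29.0 3.0
lip [ 492.6 -272.8] scale 29.0 4.0
```

Request:
{"api": "apply_moves", "payload": {
  "steps": [
    [[0,0,0,0,0,0,1],[0,0,0,0,0,0,1],[0,0,0,0,0,0,1],[0,0,0,0,0,0,1],[0,0,0,0,0,0,1],[0,0,0,0,0,0,1],[0,0,0,0,0,0,1],[0,0,0,0,0,0,1],[0,0,0,0,0,0,1],[0,0,0,0,0,0,1]]
  ]
}}

```text
time_s: 54.8
tcp_pos: [0.2741, -0.0999, 0.3136]
eef_rot: [-0.023, 3.13, -0.023]
force: [-0.8, 0.4, 0.7]
finger_gap: -0.0001
```

```bash
python3 - <<'E'
from h import *
a=np.load('t10.npz')['i'].astype(int); b,_,_=cam('top'); b=b.astype(int)
m=(abs(a-b).max(2)>40)[125:285,170:470]; print('changed px',m.sum(), np.argwhere(m).mean(0) if m.any() else '')
if m.sum()<15: hand_in(); print('handed in')
E
```

```text
changed px 138 [140.94202899 156.67391304]
```

The changed pixels (around 408,366 in the last crop) are the arm's shadow edge, because the arm drifted about 7 mm while idle. No object moved.

```bash
python3 -c "
from h import *
hand_in(); print('ok')"
```

```text
the job is handed in; nothing more can be done
ok
```

The brew bar is set up and I handed the job in at about 55 s of the 210 s. No verdict is reported, so what follows rests on my own last checks from the top camera.

| Item | Last check |
|---|---|
| Carafe | About 1–2 mm from the plate middle, seen before the press went on |
| Press | About 3–4 mm from the carafe axis, standing on its rim |
| Tare key | Pressed after the stack was released; the spring gave way and the key reached its stop at about 55 N, then let go |
| Jug | (+31, +144) mm in the scale frame, handle pointing to the front |
| Canister | (+32, −135) mm in the scale frame |
| Two cups (only two were out) | Within about 2 mm of the ledge's centre line, 76 mm apart, both more than 120 mm from the sugar jar and spoon pot |

- **Jug:** it stands about 5 mm farther left than I aimed, inside the limit.
- **Tare key:** I judged that it came back up from the raised finger and the picture only; the joint itself can't be read.
- **Pressing force:** setting things down gave brief peaks of 30–70 N at the wrist, under the 120 N limit.
- **Final comparison:** after a second's wait, my automatic image check flagged 138 changed pixels, so it did not hand in by itself. I put the change down to the edge of the arm's shadow from its position and handed in without viewing another picture.

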